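# Wipe the praline slab and hang its tickets

## Task

Get the praline counter ready for the next batch: take the sprung scraper, set it on the marble slab behind the loose chocolate pieces and, with its handle pressed about half way down all along, wipe them in one slow, even stroke off the open end into the catch tray (never touch the chocolate with the gripper), then stand the scraper back on its mat. After that hang the price tickets that are there, each one hooked over the rail near the rail's right-hand end (as the robot sees it) and slid along the rail: the wide one first, to the left-hand brass mark, then the medium one, to the middle mark, last the narrow one, to the right-hand mark. Let go of everything, and leave the jar, the sampler box and the bowl where they stand.

Things in the scene. Friction and masses are not known exactly. Their poses are not given: they have to be found in the camera images.
- slab: fixed marble slab with rims and catch tray. Origin on the counter; lane along its y (robot's left, yaw within 0.15 rad). Marble top z = 45 mm, y = -170 (no wall behind) to +140 mm (open edge). Lane 128 mm wide, between rims 12 mm above the marble. Catch tray: y = 140 to 250, x = -74 to 74 mm, floor z = 4 mm, side walls 40, end wall 55 mm high
- mat: fixed flat black mat, 170 (x) x 100 (y) x 3 mm, origin at the centre of its underside: the scraper's place
- scraper: sprung scraper block, loose, 260 g, upright on the mat at the start; this is its sole: 110 mm long (x) x 36 thick (y) x 22 high, origin at the centre of its underside. Its long side goes across the lane; either long face may lead. The handle sits on springs above: cap plate 110 x 36 mm, top at z = 39 mm, and the grip on it
- scraper_grip (a point): centre of the scraper's grip, 62 mm above the sole's underside with the handle up (62 mm - d when pressed down by d). Grip 50 mm (x) x 26 mm (y), from the cap plate (z = 39 mm) up to z = 89 mm. Pinch it across y from above with the TCP at this point: fingertips then clear the cap plate by 4 mm
- plunger (a joint): how far the scraper's handle is pressed down towards the sole against its springs: 0 = up, 0.009 m = fully down. 1.5 N to start, then 1.5 N per mm; half way (0.0045 m) takes about 8 N on the marble
- piece_a: broken chocolate piece, 34 x 26 x 12 mm, 14 g; loose on the slab at the start, its centre between y = -60 and +85 mm of the slab (room for the scraper behind, at y = -125 mm). Origin: centre of its underside. It may be absent
- piece_b: square chocolate piece, 28 x 28 x 12 mm, 12 g; loose on the slab at the start, its centre between y = -60 and +85 mm of the slab (room for the scraper behind, at y = -125 mm). Origin: centre of its underside. It may be absent
- piece_c: chocolate button, a disc 30 mm in diameter, 11 mm high, 12 g; loose on the slab at the start, its centre between y = -60 and +85 mm of the slab (room for the scraper behind, at y = -125 mm). Origin: centre of its underside. It may be absent
- piece_d: chocolate button, a disc 28 mm in diameter, 11 mm high, 11 g; loose on the slab at the start, its centre between y = -60 and +85 mm of the slab (room for the scraper behind, at y = -125 mm). Origin: centre of its underside. It may be absent
- piece_e: broken chocolate piece, 32 x 25 x 12 mm, 13 g; loose on the slab at the start, its centre between y = -60 and +85 mm of the slab (room for the scraper behind, at y = -125 mm). Origin: centre of its underside. It may be absent
- rail: fixed ticket rail: white plank 60 x 380 x 14 mm, origin under its centre; a round bar, 10 mm diameter, runs along its y axis (robot's left, yaw within 0.12 rad), axis at z = 115 mm, y = -175 to +175 mm between two 12 mm end posts 125 mm high. Brass marks (thin sleeve on the bar and strip on the plank) at y = -20, +40 and +115 mm; tickets slide freely over them
- rail_load (a point): top of the bar near its right-hand end, y = -120 mm, clear of the end post: where to hook the tickets on (within 25 mm along the bar)
- rail_mid_mark (a point): top of the bar at the middle mark, y = +40 mm: the medium ticket's place
- rail_right_mark (a point): top of the bar at the right-hand mark, y = -20 mm: the narrow ticket's place
- rail_left_mark (a point): top of the bar at the left-hand mark, y = +115 mm: the wide ticket's place
- ticket_wide: the wide price ticket 76 mm wide, loose, upright on the counter at the start, may be absent; 110 g. Origin: centre between its feet, z up. Front plate 76 wide (y) x 62 high x 4 mm at x = +13 mm, back strut 30 wide x 62 high x 4 mm at x = -13 mm; between them a 22 mm slot, open below and at the sides, that goes over the bar
- ticket_wide_slot (a point): centre of the underside of that ticket's bridge (30 x 40 mm, smooth: it slides easily), 60 mm above its feet: rests on top of the bar when hung; the ticket balances there. Grip neck above the bridge: 14 mm thick (x), 26 wide (y), from 6 to 52 mm above this point. Pinch the neck across x from above, TCP 29 mm above this point
- ticket_medium: the medium price ticket 58 mm wide, loose, upright on the counter at the start, may be absent; 110 g. Origin: centre between its feet, z up. Front plate 58 wide (y) x 62 high x 4 mm at x = +13 mm, back strut 30 wide x 62 high x 4 mm at x = -13 mm; between them a 22 mm slot, open below and at the sides, that goes over the bar
- ticket_medium_slot (a point): centre of the underside of that ticket's bridge (30 x 40 mm, smooth: it slides easily), 60 mm above its feet: rests on top of the bar when hung; the ticket balances there. Grip neck above the bridge: 14 mm thick (x), 26 wide (y), from 6 to 52 mm above this point. Pinch the neck across x from above, TCP 29 mm above this point
- ticket_narrow: the narrow price ticket 42 mm wide, loose, upright on the counter at the start, may be absent; 110 g. Origin: centre between its feet, z up. Front plate 42 wide (y) x 62 high x 4 mm at x = +13 mm, back strut 30 wide x 62 high x 4 mm at x = -13 mm; between them a 22 mm slot, open below and at the sides, that goes over the bar
- ticket_narrow_slot (a point): centre of the underside of that ticket's bridge (30 x 40 mm, smooth: it slides easily), 60 mm above its feet: rests on top of the bar when hung; the ticket balances there. Grip neck above the bridge: 14 mm thick (x), 26 wide (y), from 6 to 52 mm above this point. Pinch the neck across x from above, TCP 29 mm above this point
- jar: bystander: glass jar with a steel lid, 64 mm in diameter, 95 mm high, right of the rail
- sampler: bystander: clear box of truffles, 120 x 120 x 40 mm, left of the rail
- bowl: bystander: white bowl, 100 mm in diameter, 40 mm high, left of the catch tray
Things that resemble listed ones, but are neither listed nor needed, are in the scene too. What is shaped like the scraper but pink or red is not meant.

How it is judged (in metres and radians):
On the way, in this order (a step that is already met when the one before it is completed fails the run):
1. the scraper stands on the lane behind the pieces, pressed part way down (y of scraper in the frame of slab between -0.165 and -0.09 m and x of scraper in the frame of slab between -0.03 and 0.03 m and z of scraper in the frame of slab between 0.04 and 0.05 m and value of joint plunger between 0.0015 and 0.0078 m and contact force between scraper and slab above 1.5 N), for 0.1 s.
2. it travels along the lane, kept pressed part way without a break (y of scraper in the frame of slab between -0.08 and 0.1 m and x of scraper in the frame of slab between -0.03 and 0.03 m and z of scraper in the frame of slab between 0.04 and 0.05 m and value of joint plunger between 0.0015 and 0.0078 m and contact force between scraper and slab above 1.5 N), for 1 s.
3. it reaches the open edge, still pressed part way (y of scraper in the frame of slab between 0.105 and 0.16 m and x of scraper in the frame of slab between -0.03 and 0.03 m and z of scraper in the frame of slab between 0.04 and 0.05 m and value of joint plunger between 0.0015 and 0.0078 m and contact force between scraper and slab above 1.5 N), for 0.1 s.
4. every piece is in the catch tray and the scraper stands on its mat (y of piece_a in the frame of slab between 0.135 and 0.255 m and x of piece_a in the frame of slab between -0.078 and 0.078 m and z of each of piece_a, piece_b, piece_c, piece_d, piece_e in the frame of slab below 0.034 m and y of piece_b in the frame of slab between 0.135 and 0.255 m and x of piece_b in the frame of slab between -0.078 and 0.078 m and y of piece_c in the frame of slab between 0.135 and 0.255 m and x of piece_c in the frame of slab between -0.078 and 0.078 m and y of piece_d in the frame of slab between 0.135 and 0.255 m and x of piece_d in the frame of slab between -0.078 and 0.078 m and y of piece_e in the frame of slab between 0.135 and 0.255 m and x of piece_e in the frame of slab between -0.078 and 0.078 m and horizontal distance between scraper and mat below 0.03 m and height (world z) of scraper below 0.008 m and angle between scraper's own z axis and vertical below 0.1 rad), for 0.2 s.
5. the wide ticket is hooked over the bar at the right-hand end (y of ticket_wide_slot in the frame of rail between -0.17 and -0.08 m and x of ticket_wide_slot in the frame of rail between -0.012 and 0.012 m and z of ticket_wide_slot in the frame of rail between 0.112 and 0.126 m and angle between ticket_wide's own z axis and vertical below 0.3 rad), for 0.1 s.
6. the wide ticket slides along the bar (y of ticket_wide_slot in the frame of rail between -0.055 and 0.06 m and x of ticket_wide_slot in the frame of rail between -0.012 and 0.012 m and z of ticket_wide_slot in the frame of rail between 0.112 and 0.126 m and angle between ticket_wide's own z axis and vertical below 0.3 rad), for 0.1 s.
7. the medium ticket is hooked over the bar at the right-hand end (y of ticket_medium_slot in the frame of rail between -0.17 and -0.08 m and x of ticket_medium_slot in the frame of rail between -0.012 and 0.012 m and z of ticket_medium_slot in the frame of rail between 0.112 and 0.126 m and angle between ticket_medium's own z axis and vertical below 0.3 rad), for 0.1 s.
8. the medium ticket slides along the bar (y of ticket_medium_slot in the frame of rail between -0.06 and 0.01 m and x of ticket_medium_slot in the frame of rail between -0.012 and 0.012 m and z of ticket_medium_slot in the frame of rail between 0.112 and 0.126 m and angle between ticket_medium's own z axis and vertical below 0.3 rad), for 0.1 s.
9. the narrow ticket is hooked over the bar at the right-hand end (y of ticket_narrow_slot in the frame of rail between -0.17 and -0.08 m and x of ticket_narrow_slot in the frame of rail between -0.012 and 0.012 m and z of ticket_narrow_slot in the frame of rail between 0.112 and 0.126 m and angle between ticket_narrow's own z axis and vertical below 0.3 rad), for 0.1 s.
10. the narrow ticket slides along the bar (y of ticket_narrow_slot in the frame of rail between -0.075 and -0.035 m and x of ticket_narrow_slot in the frame of rail between -0.012 and 0.012 m and z of ticket_narrow_slot in the frame of rail between 0.112 and 0.126 m and angle between ticket_narrow's own z axis and vertical below 0.3 rad), for 0.1 s.
At the end, for the whole second after the job is handed in: Every chocolate piece lies in the catch tray; the scraper stands upright on its mat, centre within 30 mm of the mat's; each ticket hangs upright on the bar within 12 mm of its mark (wide left, medium middle, narrow right); all at rest and let go (all of step 4 and y of ticket_wide_slot in the frame of rail between 0.103 and 0.127 m and x of ticket_wide_slot in the frame of rail between -0.012 and 0.012 m and z of ticket_wide_slot in the frame of rail between 0.112 and 0.126 m and angle between each of ticket_wide, ticket_medium, ticket_narrow's own z axis and vertical below 0.3 rad and y of ticket_medium_slot in the frame of rail between 0.028 and 0.052 m and x of ticket_medium_slot in the frame of rail between -0.012 and 0.012 m and z of ticket_medium_slot in the frame of rail between 0.112 and 0.126 m and y of ticket_narrow_slot in the frame of rail between -0.032 and -0.008 m and x of ticket_narrow_slot in the frame of rail between -0.012 and 0.012 m and z of ticket_narrow_slot in the frame of rail between 0.112 and 0.126 m and linear speed of each of ticket_wide, ticket_medium, ticket_narrow, scraper below 0.02 m/s); the robot touches nothing.
It fails at once if the jar, the sampler box or the bowl is shifted by more than 30 mm (distance of any of jar, sampler, bowl from where it was at the start of the episode above 0.03 m).
It fails at once if the gripper touches the chocolate (contact force between the fingers and piece_a above 0.3 N or contact force between the fingers and piece_b above 0.3 N or contact force between the fingers and piece_c above 0.3 N or contact force between the fingers and piece_d above 0.3 N or contact force between the fingers and piece_e above 0.3 N).
Of piece_a, piece_b, piece_c, piece_d, piece_e only 3 to 5 are there at a start; the rules pass over those that are not, and their reading is None.
Of ticket_wide, ticket_medium, ticket_narrow only 2 to 3 are there at a start; the rules pass over those that are not, and their reading is None.
At some moment in a run one of scraper may be knocked a few centimetres aside while the robot is not near it.
Once in a run the grip may slacken for a moment while it holds something.
It also fails if it takes over 210 s, if anything falls off the work surface, if the arm or the gripper's body presses on something with over 40 N, if the wrist force passes 120 N, or if a joint passes its speed limit or range.

## Robot

A 7-joint arm with a two-finger parallel gripper is mounted at the origin on the work surface. World frame = base frame: x ahead of the robot, y to its left, z up, the work surface at z = 0. Lengths are in m, angles in degrees, forces in N, time in s.
With the tool pointing down it reaches from about 0.4 to 0.85 m from the base axis. Payload 4.4 kg.
Tool frame: the origin (TCP) lies between the finger pads, 19 mm behind the fingertips; this is the grasp point; z points along the fingers, x is the direction in which the jaws open and shut, and the axes are right-handed (so a half turn about z gives the same grasp; the last joint's range is limited). The gripper opens to 94 mm and grips with 3 to 60 N. Pads are 16 mm wide; open, the fingers measure 119 mm over their backs; the gripper's body (75 mm by 177 mm) begins 78 mm behind the grasp point.
Start: joints at [-68.171, 36.005, 2.206, 86.941, -1.547, 57.084, -1.146], TCP at [0.281, 0.586, 0.224] pointing down, gripper open.
Joint ranges: [-175.42, 175.42], [-21.48, 121.26], [-71.46, 75.88], [10.55, 141.38], [-63.04, 243.04], [13.31, 113.54], [-168.57, 168.57]. Speed limits (degrees/s): [147.25, 147.25, 180, 180, 180, 180, 180].

## Interface

Orientations are given as a 3x3 rotation matrix whose columns are the frame's x, y, z axes.
In Python, from workcell import env, imaging gives the robot as it stands.
- The arm moves only by the tool send_rows, never from a script. Its argument "commands" is a list of rows, each a list of 5 numbers: the finger opening in cm, from 0 to 9.4, then the shift along the tool's x, y, z in cm, then the turn about the tool's z in rad. A call has exactly 5 rows; each row shifts and turns the commanded pose from where the row before left it, along the tool's axes as they then stand; what a row does not reach is not made up. A row lasts 1/12 s, in which the tool goes at most 41.7 mm and 7.16 degrees, less where a joint would pass 70% of its speed; a pose out of reach is approached as far as the arm can. A call is refused whole if a number of a shift passes 4.17 or a number of a turn 0.125, either way. A call with a gripper value outside its range is refused whole. The fingers move at their own pace and stop on an object; the grip force is fixed at half the most. Time passes only in rows, so rows that do not move let the fingers close, or fill a call up. It gives the time, the measured TCP pose, the force and the opening at its end, in the units of the state.
- env.get_obs(): the state, without advancing time (a new reading comes with each control period).
- imaging.get_image(name): name is "side" or "top"; returns a dict with "img" (400x640x3 uint8, blue, green, red), "z_map" (400x640 float32, m along the optical axis (not along the pixel's ray), 0 where there is no reading), "fovy" (degrees; the focal length in pixels is half the picture's height over the tangent of half this angle, whatever the lens; pixels are square), "cx", "cy" (the principal point, pixels), "k1" (the pictures are not rectified: a ray, as slopes to the right and down, at radius r is drawn at 1 + k1 r^2 times it, then the intrinsics apply), "cam_to_world" (4x4, takes a point from camera to world coordinates). Camera axes: x right, y up, looking along -z (the intrinsics and any distortion apply to the point x, -y, -z); pixel columns grow to the right and rows downward; lengths in m; the calibration is good to about 2 mm. A picture is of the moment at which its call begins.
- env.finish_job(): hands the job in, once; it reports no verdict.
The state is a dict: "time": time; "joint_pos": joint angles; "joint_velocities": joint speeds; "tau": joint torques, N m; "tool_pos": TCP position; "eef_rot": TCP orientation; "ft_force": force on the tool from outside, world axes, zero at the start; "torque": the same for the moment, N m; "width": finger opening in m.
Only numpy, scipy, OpenCV 4.12 (cv2) and the standard library are available. Lean on these libraries where they do the work, as an engineer would, in place of code of your own. Each camera call takes 0.05 s, during which the arm holds its last target.

## Working session

There is one attempt and no reset: what is moved stays moved. The work goes in short steps, Python scripts to look and compute and a tool call to move; the robot and the scene stay as the last step left them, time stands still between calls to the robot, and variables do not carry over. Pictures are saved under pics/ and viewed, and the job is handed in when it is done.

Besides the shell and the picture viewer there is one more tool, called after "Call:" by a JSON object that holds its "name" and its "arguments". send_rows: Moves the arm, as the interface text tells. Its arguments: {"type":"object","properties":{"commands":{"type":"array"}},"required":["commands"]}

```bash
ls; mkdir -p pics; python3 - <<'E'
from workcell import env, imaging
import cv2, numpy as np
o=env.get_obs(); print({k:np.round(v,4).tolist() for k,v in o.items()})
for n in("side","top"):
    d=imaging.get_image(n); cv2.imwrite(f"pics/{n}0.png",d["img"]); print(n,d["fovy"],d["cx"],d["cy"],d["k1"],np.round(d["cam_to_world"],3).tolist(), (d["z_map"]>0).mean())
E
```

```text
pics
{'time': 0.0, 'joint_pos': [-68.1713, 36.0555, 2.2023, 86.9959, -1.546, 57.0837, -1.145], 'joint_velocities': [-0.1029, -0.008, 0.0541, 0.0082, 0.0181, -0.0135, -0.0824], 'tau': [0.0019, -54.973, 1.1438, -18.6628, -0.0522, 0.0236, 0.0002], 'tool_pos': [0.2805, 0.5856, 0.2234], 'eef_rot': [[0.432, 0.9019, -0.0008], [0.9019, -0.432, -0.0017], [-0.0018, 0.0, -1.0]], 'ft_force': [0.2877, -0.7043, 0.0695], 'torque': [0.0062, -0.0338, -0.0197], 'width': 0.0937}
side 48.711200634780155 314.09958932933097 197.01394834303423 -0.12312362963723723 [[-0.923, 0.259, -0.286, 0.027], [-0.386, -0.618, 0.685, 0.983], [0.0, 0.742, 0.67, 1.056], [0.0, 0.0, 0.0, 1.0]] 0.99588671875
top 52.45006247249152 321.5115092139291 200.0267216092417 0.02234798917901518 [[0.009, 0.993, -0.116, 0.321], [-1.0, 0.011, 0.022, 0.018], [0.023, 0.116, 0.993, 1.166], [0.0, 0.0, 0.0, 1.0]] 0.9959375
```

View pics/side0.png

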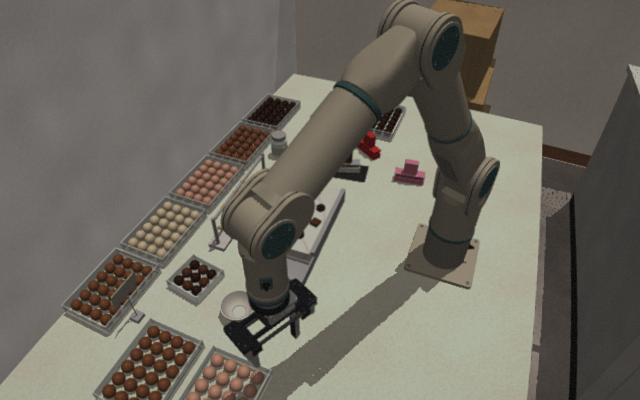

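View pics/top0.png

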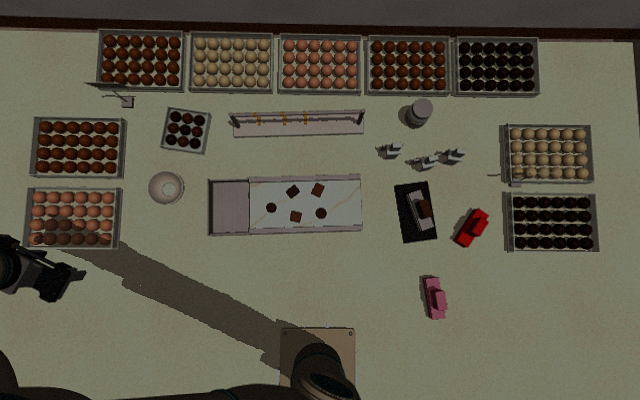

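```bash
cat > h.py <<'E'
from workcell import env, imaging
import cv2, numpy as np
class Cam:
    def __init__(s,n):
        d=imaging.get_image(n); s.__dict__.update(d); s.d=d
        h=s.img.shape[0]; s.f=h/2/np.tan(np.radians(s.fovy)/2)
        s.K=np.array([[s.f,0,s.cx],[0,s.f,s.cy],[0,0,1]]); s.D=np.array([s.k1,0,0,0,0.])
    def rays(s,uv):
        p=cv2.undistortPoints(np.array(uv,float).reshape(-1,1,2),s.K,s.D).reshape(-1,2)
        r=np.c_[p[:,0],-p[:,1],-np.ones(len(p))]
        return s.cam_to_world[:3,3], r@s.cam_to_world[:3,:3].T
    def plane(s,uv,z):
        c,r=s.rays(uv); return c+r*((z-c[2])/r[:,2])[:,None]
    def depth(s,uv):
        c,r=s.rays(uv); uv=np.array(uv).reshape(-1,2).astype(int)
        return c+r*s.z_map[uv[:,1],uv[:,0]][:,None]
    def cloud(s,x0,y0,x1,y1):
        u,v=np.meshgrid(np.arange(x0,x1),np.arange(y0,y1)); uv=np.c_[u.ravel(),v.ravel()]
        P=s.depth(uv); k=s.z_map[uv[:,1],uv[:,0]]>0
        return P[k],uv[k],s.img[uv[k][:,1],uv[k][:,0]].astype(int)
    def proj(s,P):
        P=np.atleast_2d(P); q=(P-s.cam_to_world[:3,3])@s.cam_to_world[:3,:3]
        q=np.c_[q[:,0],-q[:,1],-q[:,2]]
        return cv2.projectPoints(q,np.zeros(3),np.zeros(3),s.K,s.D)[0].reshape(-1,2)
    def crop(s,name,x0,y0,x1,y1,k):
        im=cv2.resize(s.img[y0:y1,x0:x1],None,fx=k,fy=k,interpolation=cv2.INTER_CUBIC)
        cv2.imwrite(f"pics/{name}.png",np.clip(im*1.5,0,255).astype(np.uint8))
E
python3 - <<'E'
from h import *
c=Cam("top")
c.crop("c1",200,95,370,245,4)
c.crop("c2",365,90,525,240,4)
for n,uv in dict(marble=[(300,203),(355,190),(260,215)],mat=[(403,190),(430,237)],counter=[(380,180),(150,230)],tray=[(228,205)],plank=[(300,131)]).items(): print(n,c.depth(uv).round(4).tolist())
E
```

```text
marble [[0.4432, 0.0534, 0.045], [0.4816, -0.0997, 0.0438], [0.4087, 0.1633, 0.0439]]
mat [[0.4892, -0.2438, 0.002], [0.3538, -0.3187, 0.0046]]
counter [[0.5179, -0.177, 0.0019], [0.3665, 0.4775, -0.0]]
tray [[0.4397, 0.2605, 0.0033]]
plank [[0.6567, 0.0574, 0.0161]]
```

View pics/c1.png

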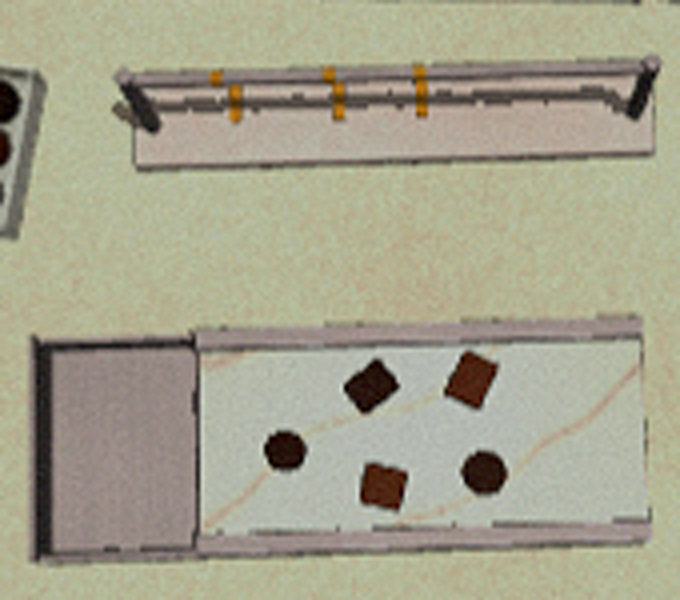

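View pics/c2.png

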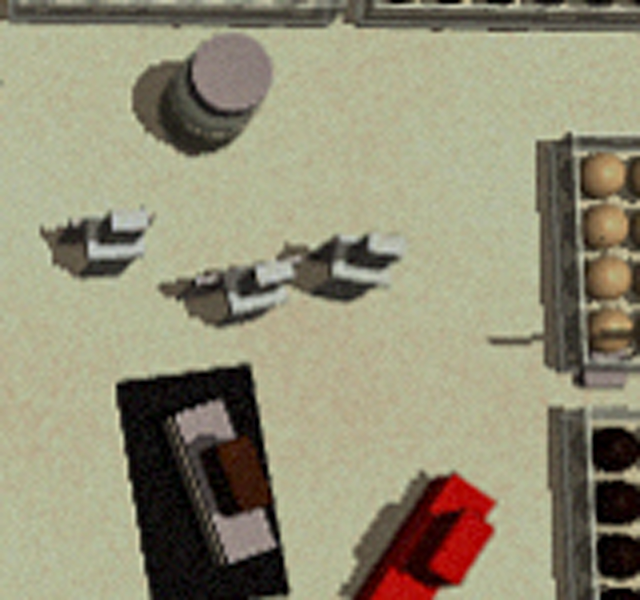

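```bash
cat > m.py <<'E'
from h import *
c=Cam("top")
def rect(P): 
    r=cv2.minAreaRect((P[:,:2]*1000).astype(np.float32)); return r, cv2.boxPoints(r).round(1).tolist()
# slab whole: top region
P,uv,C=c.cloud(200,165,375,248)
hsv=cv2.cvtColor(c.img,cv2.COLOR_BGR2HSV)
k=(P[:,2]>.038)&(P[:,2]<.07); print("slab+rim",rect(P[k]))
k=(P[:,2]>.03)&(P[:,0]>.3); 
# marble
k=(abs(P[:,2]-.045)<.005); print("marble", rect(P[k]))
k=(abs(P[:,2]-.004)<.004)&(P[:,1]>.19)&(P[:,1]<.33)&(C.min(1)<100)
# pieces
dark=(c.img.max(2)<95).astype(np.uint8); dark[:, :252]=0; dark[:,358:]=0; dark[:182]=0; dark[228:]=0
n,l,st,ce=cv2.connectedComponentsWithStats(dark)
for i in range(1,n):
    if st[i,4]>20: print("dark",st[i].tolist(), c.plane(ce[i],.057).round(4).tolist())
# mat
P,uv,C=c.cloud(385,175,445,250)
k=(C.max(1)<45)&(P[:,2]<.01); print("mat",rect(P[k]))
k=(P[:,2]>.03)&(P[:,2]<.048)&(C.min(1)>60); print("cap",rect(P[k]), np.median(P[k][:,2]), P[k].mean(0))
k=(P[:,2]>.08); print("grip",rect(P[k]), np.median(P[k][:,2]))
for i,(x0,y0,x1,y1) in enumerate([(374,138,406,162),(408,148,441,173),(440,145,470,166)]):
    P,uv,C=c.cloud(x0,y0,x1,y1)
    for lo,hi in((.05,.08),(.095,.12)):
        k=(P[:,2]>lo)&(P[:,2]<hi); print("tick",i,lo,k.sum(),rect(P[k]),np.median(P[k][:,2]))
E
python3 m.py
```

```text
slab+rim (((438.4585876464844, 95.84925842285156), (158.92730712890625, 423.7799377441406), 2.1280457973480225), [[351.20001220703125, 304.6000061035156], [366.8999938964844, -118.80000305175781], [525.7000122070312, -112.9000015258789], [510.0, 310.5]])
marble (((437.85406494140625, 94.43318176269531), (158.5500946044922, 421.001220703125), 1.9642378091812134), [[351.3999938964844, 302.1000061035156], [365.79998779296875, -118.69999694824219], [524.2999877929688, -113.19999694824219], [509.8999938964844, 307.5]])
dark [252, 182, 25, 1, 25] [[0.499, 0.153, 0.057]]
dark [311, 182, 14, 16, 133] [[0.4794, 0.0058, 0.057]]
dark [286, 184, 14, 15, 123] [[0.4742, 0.0746, 0.057]]
dark [266, 202, 11, 11, 94] [[0.4293, 0.1325, 0.057]]
dark [315, 207, 12, 12, 107] [[0.4153, -0.0037, 0.057]]
dark [290, 210, 12, 13, 121] [[0.4052, 0.0656, 0.057]]
dark [323, 225, 18, 2, 26] [[0.3804, -0.0304, 0.057]]
dark [293, 226, 17, 2, 25] [[0.3769, 0.0522, 0.057]]
mat (((427.29522705078125, -277.4262390136719), (168.17526245117188, 100.21337890625), 8.575359344482422), [[336.70001220703125, -240.3999938964843
[... 1795 characters left out ...]
.2999877929688, -310.29998779296875], [566.0999755859375, -285.6000061035156]]) 0.11099812259100772
tick 2 0.05 111 (((581.397705078125, -374.13641357421875), (42.448692321777344, 30.36187744140625), 77.7620849609375), [[562.0999755859375, -391.70001220703125], [591.7000122070312, -398.1000061035156], [600.7000122070312, -356.6000061035156], [571.0999755859375, -350.20001220703125]]) 0.06613110630061292
tick 2 0.095 69 (((581.7718505859375, -374.3802795410156), (24.785110473632812, 16.235614776611328), 83.369384765625), [[572.2999877929688, -385.79998779296875], [588.4000244140625, -387.6000061035156], [591.2999877929688, -363.0], [575.0999755859375, -361.1000061035156]]) 0.11044768889291623
```

```bash
cat > rail.py <<'E'
from h import *
c=Cam("top")
P,uv,C=c.cloud(222,98,372,142)
hsv=cv2.cvtColor(c.img,cv2.COLOR_BGR2HSV)[uv[:,1],uv[:,0]]
k=(P[:,2]>.10)&(P[:,2]<.135); Q=P[k]
r=cv2.minAreaRect((Q[:,:2]*1000).astype(np.float32)); print("bar+posts",r,cv2.boxPoints(r).round(1).tolist())
b=Q[(Q[:,1]>-.09)&(Q[:,1]<.2)]; p=np.polyfit(b[:,1],b[:,0],1); print("bar x=",p,"yaw",np.degrees(-np.arctan(p[0])),"z",np.percentile(b[:,2],[10,50,90]))
pl=(P[:,2]>.008)&(P[:,2]<.02)
r=cv2.minAreaRect((P[pl][:,:2]*1000).astype(np.float32)); print("plank",r,cv2.boxPoints(r).round(1).tolist())
o=(hsv[:,0]>8)&(hsv[:,0]<25)&(hsv[:,1]>150)
m=np.zeros(c.img.shape[:2],np.uint8); m[uv[o][:,1],uv[o][:,0]]=1
n,l,st,ce=cv2.connectedComponentsWithStats(m,connectivity=4)
for i in range(1,n):
    if st[i,4]>3: print(st[i].tolist(),"z115",c.plane(ce[i],.12).round(4).tolist(),"z14",c.plane(ce[i],.015).round(4).tolist(),c.depth(ce[i]).round(4).tolist())
print("open edge",c.plane([(249.7,183),(249.4,205),(249.3,229)],.045).round(4).tolist())
E
python3 rail.py
```

```text
bar+posts ((677.2409057617188, 62.351844787597656), (11.739496231079102, 357.4919738769531), 2.7798733711242676) [[662.7000122070312, 240.60000610351562], [680.0, -116.5], [691.7999877929688, -115.9000015258789], [674.4000244140625, 241.1999969482422]]
bar x= [-0.04431095  0.67960271] yaw 2.537170829520546 z [0.11578494 0.11886009 0.12157006]
plank ((677.3728637695312, 63.248985290527344), (61.6946907043457, 379.5019226074219), 2.47358775138855) [[638.4000244140625, 251.5], [654.7000122070312, -127.69999694824219], [716.4000244140625, -125.0], [700.0, 254.1999969482422]]
[281, 112, 5, 13, 37] z115 [[0.6616, 0.0983, 0.12]] z14 [[0.6958, 0.1064, 0.015]] [[0.6946, 0.1061, 0.0187]]
[304, 112, 3, 12, 33] z115 [[0.6622, 0.0414, 0.12]] z14 [[0.6965, 0.0437, 0.015]] [[0.6947, 0.0436, 0.0205]]
[252, 113, 3, 3, 7] z115 [[0.6701, 0.178, 0.12]] z14 [[0.7052, 0.194, 0.015]] [[0.6709, 0.1784, 0.1175]]
[257, 116, 3, 9, 21] z115 [[0.6552, 0.1644, 0.12]] z14 [[0.6887, 0.1791, 0.015]] [[0.6874, 0.1786, 0.0191]]
open edge [[0.4976, 0.194, 0.045], [0.436, 0.193, 0.045], [0.3698, 0.1914, 0.045]]
```

```bash
cat > go.py <<'E'
import sys,numpy as np
from workcell import env
o=env.get_obs(); p=np.array(o["tool_pos"]); R=np.array(o["eef_rot"]); yaw=np.degrees(np.arctan2(R[1,0],R[0,0]))
print("t %.2f"%o["time"],"pos",p.round(4),"yaw %.2f"%yaw,"F",np.round(o["ft_force"],2),"w %.4f"%o["width"],"q",np.round(o["joint_pos"],0), "tilt",R[:2,2].round(4))
if len(sys.argv)>1:
    x,y,z,a=map(float,sys.argv[1:5]); d=R.T@(np.array([x,y,z])-p)*100
    t=(yaw-a+180)%360-180
    print("shift cm (tool axes now)",d.round(2),"turn rad %.3f (then)"%np.radians(t), "| dist cm %.1f"%np.linalg.norm(d))
E
python3 go.py .5 .25 .224 -71.4;python3 go.py .5 .25 .224 108.6
```

```text
t 0.25 pos [0.2807 0.586  0.2239] yaw 64.40 F [ 0.48 -0.01 -0.47] w 0.0939 q [-68.  36.   2.  87.  -2.  57.  -1.] tilt [-0.0004 -0.0008]
shift cm (tool axes now) [-20.82  34.29   0.  ] turn rad 2.370 (then) | dist cm 40.1
t 0.25 pos [0.2807 0.586  0.2239] yaw 64.40 F [ 0.48 -0.01 -0.47] w 0.0939 q [-68.  36.   2.  87.  -2.  57.  -1.] tilt [-0.0004 -0.0008]
shift cm (tool axes now) [-20.82  34.29   0.  ] turn rad -0.771 (then) | dist cm 40.1
```

Call:
{"name": "send_rows", "arguments": {"commands": [[9.4,-1,1.7,0,0],[9.4,-2,3.4,0,0],[9.4,-2,3.4,0,0],[9.4,-2,3.4,0,0],[9.4,-2,3.4,0,0]]}}

```text
time: 0.67
tool_pos: [0.3805, 0.4374, 0.2242]
eef_rot: [[0.432, 0.902, 0.0], [0.902, -0.432, -0.0], [-0.0, 0.0, -1.0]]
ft_force: [0.8, -1.1, 0.3]
width: 0.0939
```

Call:
{"name": "send_rows", "arguments": {"commands": [[9.4,-2,3.4,0,0],[9.4,-2,3.4,0,0],[9.4,-2,3.4,0,0],[9.4,-2,3.4,0,0],[9.4,-2,3.4,0,0.1]]}}

```text
time: 1.08
tool_pos: [0.4908, 0.2735, 0.2244]
eef_rot: [[0.521, 0.854, -0.0], [0.854, -0.521, 0.0], [0.0, -0.0, -1.0]]
ft_force: [0.4, 0.5, 0.1]
width: 0.094
```

Call:
{"name": "send_rows", "arguments": {"commands": [[9.4,0,0,0,0.12],[9.4,0,0,0,0.12],[9.4,0,0,0,0.12],[9.4,0,0,0,0.12],[9.4,0,0,0,0.12]]}}

```text
time: 1.5
tool_pos: [0.49, 0.2752, 0.2242]
eef_rot: [[0.914, 0.406, -0.0], [0.406, -0.914, 0.0], [-0.0, -0.0, -1.0]]
ft_force: [-0.2, -0.2, 0.6]
width: 0.0943
```

```bash
python3 go.py .4275 -.2835 .2 -71.4
```

```text
t 1.50 pos [0.49   0.2752 0.2242] yaw 23.94 F [-0.25 -0.24  0.56] w 0.0943 q [-41.  29.  14. 102.  -9.  50.   0.] tilt [-0.0002  0.0001]
shift cm (tool axes now) [-28.38  48.53   2.42] turn rad 1.664 (then) | dist cm 56.3
```

Call:
{"name": "send_rows", "arguments": {"commands": [[9.4,-2,3.4,0,0],[9.4,-2,3.4,0,0],[9.4,-2,3.4,0,0],[9.4,-2,3.4,0,0],[9.4,-2,3.4,0,0]]}}

```text
time: 1.92
tool_pos: [0.4683, 0.0777, 0.2244]
eef_rot: [[0.911, 0.412, 0.0], [0.412, -0.911, 0.0], [0.0, 0.0, -1.0]]
ft_force: [0.9, -0.3, 0.1]
width: 0.0939
```

Call:
{"name": "send_rows", "arguments": {"commands": [[9.4,-2,3.4,0,0],[9.4,-2,3.4,0,0],[9.4,-2,3.4,0,0],[9.4,-2,3.4,0,0],[9.4,-2,3.4,0,0.1]]}}

```text
time: 2.33
tool_pos: [0.4471, -0.1186, 0.2245]
eef_rot: [[0.948, 0.318, 0.001], [0.318, -0.948, 0.0], [0.001, -0.0, -1.0]]
ft_force: [0.7, 0.2, -0.7]
width: 0.0942
```

Call:
{"name": "send_rows", "arguments": {"commands": [[9.4,0,0,0,0.12],[9.4,0,0,0,0.12],[9.4,0,0,0,0.12],[9.4,0,0,0,0.12],[9.4,0,0,0,0.12]]}}

```text
time: 2.75
tool_pos: [0.4476, -0.117, 0.2243]
eef_rot: [[0.96, -0.279, 0.0], [-0.279, -0.96, 0.0], [0.0, -0.0, -1.0]]
ft_force: [0.4, -1.0, -0.2]
width: 0.0939
```

Call:
{"name": "send_rows", "arguments": {"commands": [[9.4,0,0,0,0.12],[9.4,0,0,0,0.12],[9.4,0,0,0,0.12],[9.4,0,0,0,0.12],[9.4,0,0,0,0.12]]}}

```text
time: 3.17
tool_pos: [0.4476, -0.1167, 0.2243]
eef_rot: [[0.636, -0.772, 0.0], [-0.772, -0.636, 0.0], [-0.0, -0.0, -1.0]]
ft_force: [-0.6, -1.4, 0.2]
width: 0.0938
```

```bash
python3 go.py .4275 -.2835 .2 -71.4; python3 m.py | egrep 'mat|cap|grip' ; python3 - <<'E'
from h import *
Cam("top").crop("c3",340,90,540,240,4)
E
```

```text
t 3.17 pos [ 0.4476 -0.1167  0.2243] yaw -50.52 F [-0.57 -1.42  0.21] w 0.0938 q [-16.  25.  37. 116. -21.  46. -16.] tilt [0.0002 0.0002]
shift cm (tool axes now) [11.59 12.16  2.43] turn rad 0.364 (then) | dist cm 17.0
mat (((410.8985290527344, -280.2247314453125), (135.17652893066406, 98.0525894165039), 8.289331436157227), [[336.8999938964844, -241.5], [351.1000061035156, -338.5], [484.79998779296875, -319.0], [470.70001220703125, -222.0]])
cap (((415.20831298828125, -289.2804870605469), (82.87788391113281, 33.444969177246094), 16.167171478271484), [[370.79998779296875, -284.79998779296875], [380.1000061035156, -316.8999938964844], [459.70001220703125, -293.79998779296875], [450.3999938964844, -261.70001220703125]]) 0.04159048454216374 [ 0.39083643 -0.29602161  0.04187871]
grip (((399.66619873046875, -164.0045928955078), (83.6790542602539, 267.5475769042969), 21.119386672973633), [[312.3999938964844, -54.29999923706055], [408.79998779296875, -303.8999938964844], [486.8999938964844, -273.70001220703125], [390.5, -24.100000381469727]]) 0.7069104217412564
  return _methods._mean(a, axis=axis, dtype=dtype,
  ret = ret.dtype.type(ret / rcount)
```

View pics/c3.png

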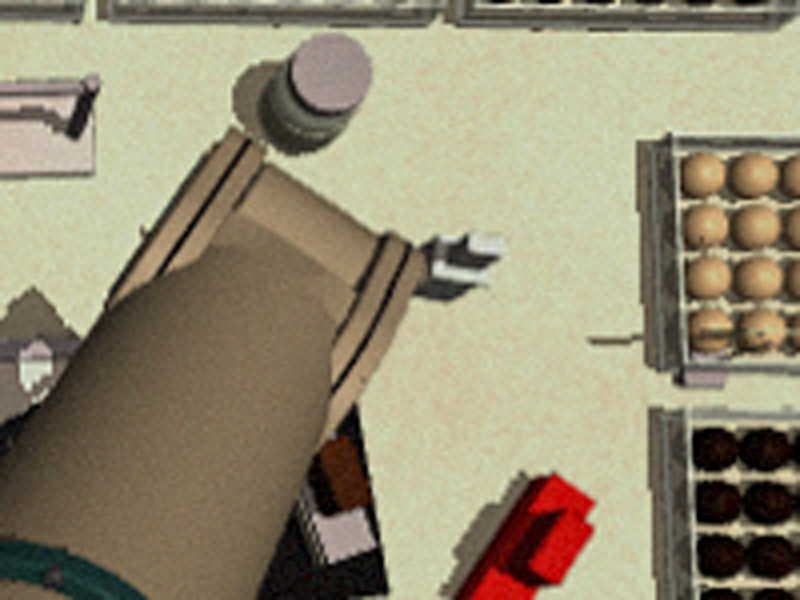

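Call:
{"name": "send_rows", "arguments": {"commands": [[9.4,2.3,2.4,0,0],[9.4,2.3,2.4,0,0],[9.4,2.3,2.4,0,0],[9.4,2.3,2.4,0,0],[9.4,2.3,2.4,0,0]]}}

```text
time: 3.68
tool_pos: [0.4288, -0.2834, 0.2243]
eef_rot: [[0.644, -0.765, 0.0], [-0.765, -0.644, 0.0], [-0.0, -0.0, -1.0]]
ft_force: [0.2, 0.5, 0.5]
width: 0.0941
```

Call:
{"name": "send_rows", "arguments": {"commands": [[9.4,0,0,0.6,0.12],[9.4,0,0,0.6,0.12],[9.4,0,0,0.6,0.12],[9.4,0,0,0.6,0],[9.4,0,0,0,0]]}}

```text
time: 4.1
tool_pos: [0.4285, -0.2814, 0.1991]
eef_rot: [[0.334, -0.943, -0.002], [-0.943, -0.334, 0.001], [-0.002, 0.002, -1.0]]
ft_force: [0.5, 0.4, -0.3]
width: 0.0941
```

```bash
python3 go.py .4275 -.2835 .065 -71.4
```

```text
t 4.10 pos [ 0.4285 -0.2814  0.1991] yaw -70.49 F [ 0.5   0.38 -0.29] w 0.0941 q [  4.  32.  40. 111. -28.  47. -12.] tilt [-0.0021  0.0011]
shift cm (tool axes now) [ 0.19  0.14 13.41] turn rad 0.016 (then) | dist cm 13.4
```

Call:
{"name": "send_rows", "arguments": {"commands": [[9.4,0.2,0.1,1.5,0.016],[9.4,0,0,3,0],[9.4,0,0,3,0],[9.4,0,0,3,0],[9.4,0,0,1.5,0]]}}

```text
time: 4.52
tool_pos: [0.428, -0.2827, 0.0778]
eef_rot: [[0.319, -0.948, -0.002], [-0.948, -0.319, 0.003], [-0.003, 0.001, -1.0]]
ft_force: [0.5, 0.4, 0.1]
width: 0.0939
```

```bash
python3 go.py .4275 -.2835 .065 -71.4
```

```text
t 4.52 pos [ 0.428  -0.2827  0.0778] yaw -71.39 F [0.52 0.36 0.13] w 0.0939 q [ 11.  42.  30. 116. -39.  32.  -3.] tilt [-0.0023  0.0026]
shift cm (tool axes now) [0.06 0.07 1.28] turn rad 0.000 (then) | dist cm 1.3
```

Call:
{"name": "send_rows", "arguments": {"commands": [[9.4,0.05,0.05,0.8,0],[9.4,0,0,0.45,0],[5,0,0,0,0],[2.5,0,0,0,0],[1,0,0,0,0]]}}

```text
time: 4.93
tool_pos: [0.4292, -0.2854, 0.0689]
eef_rot: [[0.314, -0.949, 0.002], [-0.949, -0.314, -0.001], [0.002, -0.001, -1.0]]
ft_force: [-0.2, -0.1, 0.6]
width: 0.0771
```

Call:
{"name": "send_rows", "arguments": {"commands": [[1,0,0,0,0],[1,0,0,0,0],[1,0,0,0,0],[1,0,0,0,0],[1,0,0,0,0]]}}

```text
time: 5.35
tool_pos: [0.4285, -0.2849, 0.0679]
eef_rot: [[0.314, -0.95, 0.0], [-0.95, -0.314, -0.0], [0.0, -0.0, -1.0]]
ft_force: [0.6, -0.7, -0.3]
width: 0.0443
```

```bash
python3 go.py .4275 -.2835 .065 -71.4
```

```text
t 5.35 pos [ 0.4285 -0.2849  0.0679] yaw -71.72 F [ 0.56 -0.69 -0.33] w 0.0443 q [ 12.  43.  29. 116. -40.  31.  -2.] tilt [ 0.0001 -0.0001]
shift cm (tool axes now) [-0.16  0.05  0.29] turn rad -0.006 (then) | dist cm 0.3
```

Call:
{"name": "send_rows", "arguments": {"commands": [[4.4,-0.1,0.05,0.25,0],[1,0,0,0,0],[1,0,0,0,0],[1,0,0,0,0],[1,0,0,0,0]]}}

```text
time: 5.77
tool_pos: [0.4276, -0.2843, 0.0652]
eef_rot: [[0.313, -0.95, -0.0], [-0.95, -0.313, -0.0], [0.0, 0.0, -1.0]]
ft_force: [0.2, -0.4, -1.2]
width: 0.0261
```

Call:
{"name": "send_rows", "arguments": {"commands": [[1,0,0,0,0],[1,0,0,0,0],[1,0,0,0,0],[1,0,0,0,0],[1,0,0,0,0]]}}

```text
time: 6.18
tool_pos: [0.4276, -0.284, 0.0652]
eef_rot: [[0.313, -0.95, -0.0], [-0.95, -0.313, 0.0], [-0.0, 0.0, -1.0]]
ft_force: [0.4, -0.6, -1.7]
width: 0.0262
```

```bash
python3 go.py .4275 -.2835 .2 -71.4
```

```text
t 6.18 pos [ 0.4276 -0.284   0.0652] yaw -71.73 F [ 0.43 -0.6  -1.74] w 0.0262 q [ 12.  43.  28. 117. -40.  30.  -2.] tilt [-0.0002  0.0002]
shift cm (tool axes now) [-5.000e-02 -1.000e-02 -1.348e+01] turn rad -0.006 (then) | dist cm 13.5
```

Call:
{"name": "send_rows", "arguments": {"commands": [[1,0,0,-1,0],[1,0,0,-2,0],[1,0,0,-3,0],[1,0,0,-3,0],[1,0,0,-1,0]]}}

```text
time: 6.6
tool_pos: [0.4287, -0.2853, 0.1689]
eef_rot: [[0.313, -0.95, 0.004], [-0.95, -0.313, -0.002], [0.004, -0.003, -1.0]]
ft_force: [-0.1, -0.8, -3.2]
width: 0.026
```

Call:
{"name": "send_rows", "arguments": {"commands": [[1,0,0,0,0.07],[1,0,0,0,0.07],[1,0,0,0,0.07],[1,0,0,0,0.07],[1,0,0,0,0]]}}

```text
time: 7.02
tool_pos: [0.4273, -0.2833, 0.1648]
eef_rot: [[0.037, -0.999, -0.001], [-0.999, -0.037, 0.001], [-0.001, 0.001, -1.0]]
ft_force: [0.1, -0.1, -2.5]
width: 0.0261
```

```bash
python3 go.py .4447 -.0742 .165 -87.9
```

```text
t 7.02 pos [ 0.4273 -0.2833  0.1648] yaw -87.86 F [ 0.09 -0.11 -2.49] w 0.0261 q [  3.  36.  43. 113. -35.  45. -22.] tilt [-0.0012  0.0009]
shift cm (tool axes now) [-20.84  -2.52  -0.  ] turn rad 0.001 (then) | dist cm 21.0
```

Call:
{"name": "send_rows", "arguments": {"commands": [[1,-1,-0.1,0,0],[1,-2.5,-0.3,0,0],[1,-2.5,-0.3,0,0],[1,-2.5,-0.3,0,0],[1,-2.5,-0.3,0,0]]}}

```text
time: 7.43
tool_pos: [0.4359, -0.1715, 0.165]
eef_rot: [[0.041, -0.999, -0.001], [-0.999, -0.041, 0.001], [-0.001, 0.001, -1.0]]
ft_force: [0.5, 0.4, -2.9]
width: 0.0264
```

Call:
{"name": "send_rows", "arguments": {"commands": [[1,-2.5,-0.3,0,0],[1,-2.5,-0.3,0,0],[1,-2.5,-0.3,0,0],[1,-2,-0.3,0,0],[1,-0.3,0,0,0]]}}

```text
time: 7.85
tool_pos: [0.4441, -0.0699, 0.1646]
eef_rot: [[0.047, -0.999, -0.002], [-0.999, -0.047, 0.004], [-0.004, 0.002, -1.0]]
ft_force: [0.1, -0.5, -2.9]
width: 0.026
```

Call:
{"name": "send_rows", "arguments": {"commands": [[1,0,0,0,0],[1,0,0,0,0],[1,0,0,0,0],[1,0,0,0,0],[1,0,0,0,0]]}}

```text
time: 8.27
tool_pos: [0.4444, -0.0763, 0.1653]
eef_rot: [[0.037, -0.999, 0.0], [-0.999, -0.037, -0.0], [0.0, -0.0, -1.0]]
ft_force: [-0.1, 0.9, -2.3]
width: 0.0256
```

```bash
python3 go.py .4447 -.0742 .112 -87.9
python3 - <<'E'
from h import *
Cam("top").crop("c4",200,150,400,250,4)
Cam("side").crop("s4",220,100,420,250,4)
E
```

```text
t 8.27 pos [ 0.4444 -0.0763  0.1653] yaw -87.88 F [-0.12  0.92 -2.26] w 0.0256 q [-25.  32.  46. 122. -37.  40. -42.] tilt [ 0.0001 -0.0003]
shift cm (tool axes now) [-0.21 -0.03  5.33] turn rad 0.000 (then) | dist cm 5.3
```

View pics/c4.png

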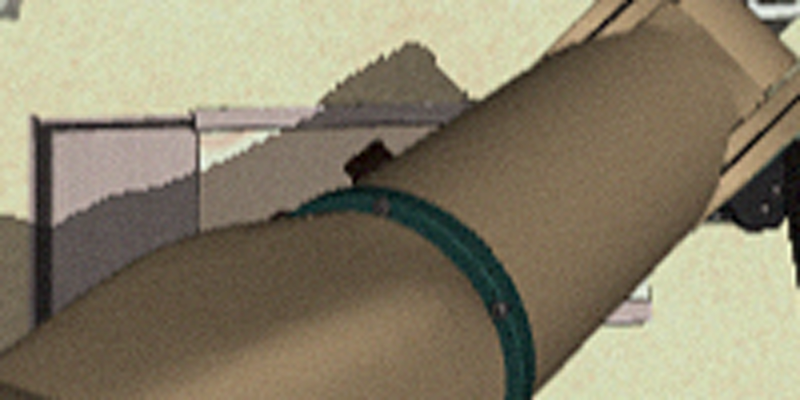

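View pics/s4.png

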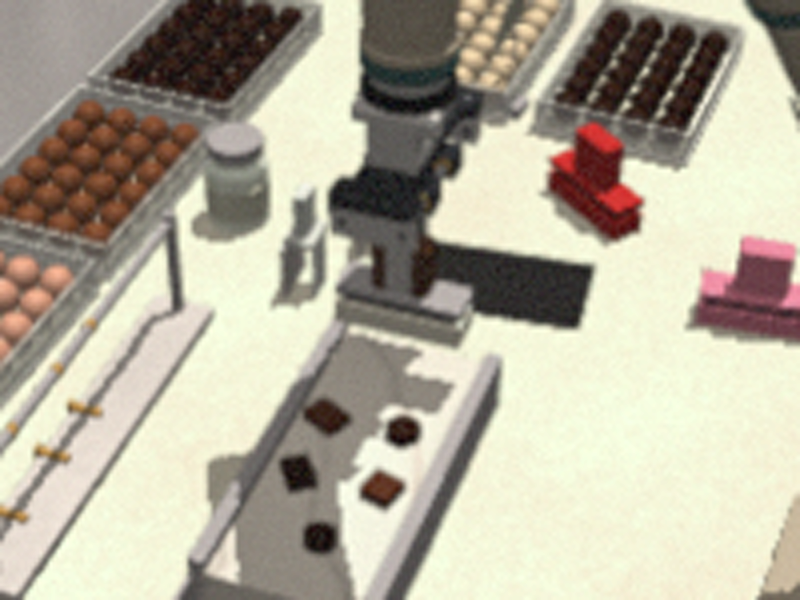

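Call:
{"name": "send_rows", "arguments": {"commands": [[1,-0.1,0,1,0],[1,-0.1,0,1.5,0],[1,0,0,1.5,0],[1,0,0,0.9,0],[1,0,0,0.2,0]]}}

```text
time: 8.78
tool_pos: [0.4434, -0.0731, 0.1126]
eef_rot: [[0.038, -0.999, -0.003], [-0.999, -0.038, 0.0], [-0.0, 0.003, -1.0]]
ft_force: [-0.3, -0.5, -1.7]
width: 0.0259
```

Call:
{"name": "send_rows", "arguments": {"commands": [[1,0,0,0,0],[1,0,0,0,0],[1,0,0,0,0],[1,0,0,0,0],[1,0,0,0,0]]}}

```text
time: 9.2
tool_pos: [0.4449, -0.0733, 0.1147]
eef_rot: [[0.039, -0.999, 0.001], [-0.999, -0.039, -0.0], [0.0, -0.001, -1.0]]
ft_force: [-0.1, 0.3, -2.4]
width: 0.0256
```

```bash
python3 go.py .4447 -.0742 .1025 -87.9
```

```text
t 9.20 pos [ 0.4449 -0.0733  0.1147] yaw -87.77 F [-0.12  0.28 -2.43] w 0.0256 q [-20.  37.  39. 125. -43.  33. -37.] tilt [ 0.001 -0.   ]
shift cm (tool axes now) [0.09 0.02 1.22] turn rad 0.002 (then) | dist cm 1.2
```

Call:
{"name": "send_rows", "arguments": {"commands": [[1,0,0,0.3,0],[1,0,0,0.3,0],[1,0,0,0.2,0],[1,0,0,0,0],[1,0,0,0,0]]}}

```text
time: 9.62
tool_pos: [0.4446, -0.0732, 0.1063]
eef_rot: [[0.039, -0.999, 0.0], [-0.999, -0.039, 0.0], [-0.0, -0.0, -1.0]]
ft_force: [-0.5, 0.3, 2.0]
width: 0.0256
```

Call:
{"name": "send_rows", "arguments": {"commands": [[1,0,0,0.1,0],[1,0,0,0.1,0],[1,0,0,0,0],[1,0,0,0,0],[1,0,0,0,0]]}}

```text
time: 10.03
tool_pos: [0.4446, -0.0732, 0.1044]
eef_rot: [[0.039, -0.999, 0.0], [-0.999, -0.039, 0.0], [-0.0, -0.0, -1.0]]
ft_force: [-0.4, 0.9, 4.6]
width: 0.0256
```

Call:
{"name": "send_rows", "arguments": {"commands": [[1,0,0,0.1,0],[1,0,0,0.08,0],[1,0,0,0,0],[1,0,0,0,0],[1,0,0,0,0]]}}

```text
time: 10.45
tool_pos: [0.4446, -0.0732, 0.1027]
eef_rot: [[0.039, -0.999, 0.0], [-0.999, -0.039, 0.0], [-0.0, -0.0, -1.0]]
ft_force: [-0.5, 2.2, 7.7]
width: 0.0259
```

Call:
{"name": "send_rows", "arguments": {"commands": [[1,-0.2,0,0,0],[1,-0.4,0,0,0],[1,-0.5,0,0,0],[1,-0.5,0,0,0],[1,-0.5,0,0,0]]}}

```text
time: 10.87
tool_pos: [0.4452, -0.0556, 0.1031]
eef_rot: [[0.037, -0.999, 0.004], [-0.999, -0.037, -0.006], [0.006, -0.004, -1.0]]
ft_force: [0.6, -4.7, 7.0]
width: 0.0262
```

```bash
python3 go.py .4351 .1867 .1025 -87.9
```

```text
t 10.87 pos [ 0.4452 -0.0556  0.1031] yaw -87.86 F [ 0.6  -4.67  7.02] w 0.0262 q [-22.  37.  38. 126. -45.  31. -37.] tilt [ 0.0038 -0.0058]
shift cm (tool axes now) [-24.25   0.1   -0.08] turn rad 0.001 (then) | dist cm 24.3
```

Steady; continue the stroke.

Call:
{"name": "send_rows", "arguments": {"commands": [[1,-0.5,0,0,0],[1,-0.5,0,0,0],[1,-0.5,0,0,0],[1,-0.5,0,0,0],[1,-0.5,0,0,0]]}}

```text
time: 11.28
tool_pos: [0.4445, -0.0306, 0.1032]
eef_rot: [[0.037, -0.999, 0.004], [-0.999, -0.037, -0.006], [0.006, -0.004, -1.0]]
ft_force: [1.5, -5.5, 6.9]
width: 0.0258
```

Call:
{"name": "send_rows", "arguments": {"commands": [[1,-0.5,0,0,0],[1,-0.5,0,0,0],[1,-0.5,0,0,0],[1,-0.5,0,0,0],[1,-0.5,0,0,0]]}}

```text
time: 11.7
tool_pos: [0.4435, -0.0056, 0.1031]
eef_rot: [[0.037, -0.999, 0.004], [-0.999, -0.037, -0.006], [0.006, -0.004, -1.0]]
ft_force: [1.0, -5.7, 6.9]
width: 0.0257
```

```bash
python3 go.py .4351 .1867 .1025 -87.9
```

```text
t 11.70 pos [ 0.4435 -0.0056  0.1031] yaw -87.85 F [ 1.04 -5.72  6.86] w 0.0257 q [-29.  37.  38. 126. -46.  31. -43.] tilt [ 0.0043 -0.0056]
shift cm (tool axes now) [-19.24   0.12  -0.05] turn rad 0.001 (then) | dist cm 19.2
```

Call:
{"name": "send_rows", "arguments": {"commands": [[1,-0.5,0.01,0,0],[1,-0.5,0.01,0,0],[1,-0.5,0.01,0,0],[1,-0.5,0.01,0,0],[1,-0.5,0.01,0,0]]}}

```text
time: 12.12
tool_pos: [0.4422, 0.0194, 0.1031]
eef_rot: [[0.037, -0.999, 0.005], [-0.999, -0.037, -0.005], [0.006, -0.004, -1.0]]
ft_force: [1.6, -6.2, 7.1]
width: 0.0257
```

Call:
{"name": "send_rows", "arguments": {"commands": [[1,-0.5,0.01,0,0],[1,-0.5,0.01,0,0],[1,-0.5,0.01,0,0],[1,-0.5,0.01,0,0],[1,-0.5,0.01,0,0]]}}

```text
time: 12.53
tool_pos: [0.4407, 0.0445, 0.1031]
eef_rot: [[0.037, -0.999, 0.004], [-0.999, -0.037, -0.005], [0.005, -0.004, -1.0]]
ft_force: [0.7, -5.2, 6.6]
width: 0.0257
```

Call:
{"name": "send_rows", "arguments": {"commands": [[1,-0.5,0,0,0],[1,-0.5,0,0,0],[1,-0.5,0,0,0],[1,-0.5,0,0,0],[1,-0.5,0,0,0]]}}

```text
time: 12.95
tool_pos: [0.4396, 0.0695, 0.1031]
eef_rot: [[0.037, -0.999, 0.004], [-0.999, -0.037, -0.005], [0.005, -0.004, -1.0]]
ft_force: [1.4, -5.4, 6.7]
width: 0.026
```

Call:
{"name": "send_rows", "arguments": {"commands": [[1,-0.5,0,0,0],[1,-0.5,0,0,0],[1,-0.5,0,0,0],[1,-0.5,0,0,0],[1,-0.5,0,0,0]]}}

```text
time: 13.37
tool_pos: [0.4386, 0.0945, 0.103]
eef_rot: [[0.037, -0.999, 0.004], [-0.999, -0.037, -0.005], [0.005, -0.004, -1.0]]
ft_force: [1.4, -4.6, 6.8]
width: 0.0258
```

```bash
python3 go.py .4351 .1867 .1025 -87.9
python3 - <<'E'
from h import *
Cam("side").crop("s5",200,120,400,270,4)
E
```

```text
t 13.37 pos [0.4386 0.0945 0.103 ] yaw -87.86 F [ 1.36 -4.6   6.84] w 0.0258 q [-42.  38.  40. 125. -47.  32. -54.] tilt [ 0.0042 -0.0048]
shift cm (tool axes now) [-9.22  0.01  0.01] turn rad 0.001 (then) | dist cm 9.2
```

View pics/s5.png

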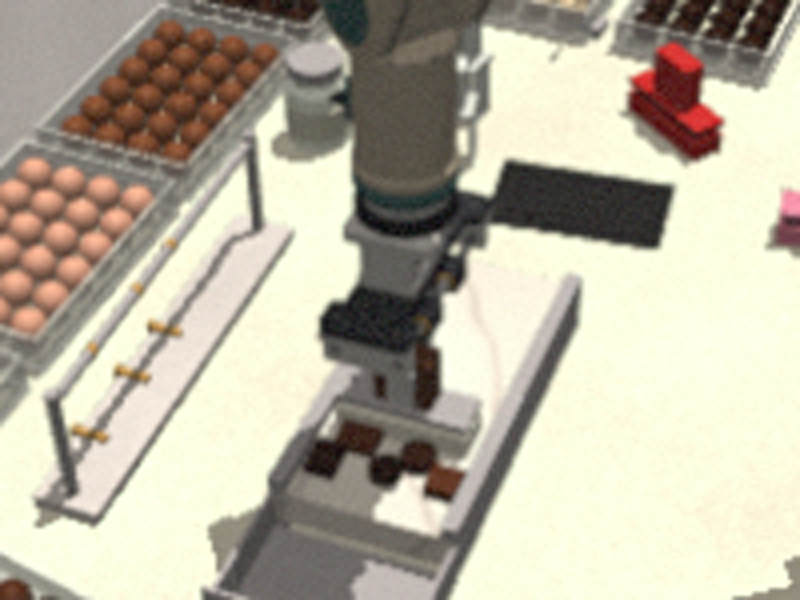

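Call:
{"name": "send_rows", "arguments": {"commands": [[1,-0.5,0,0,0],[1,-0.5,0,0,0],[1,-0.5,0,0,0],[1,-0.5,0,0,0],[1,-0.5,0,0,0]]}}

```text
time: 13.83
tool_pos: [0.4376, 0.1196, 0.103]
eef_rot: [[0.037, -0.999, 0.004], [-0.999, -0.037, -0.005], [0.005, -0.004, -1.0]]
ft_force: [1.1, -6.3, 7.4]
width: 0.0255
```

Call:
{"name": "send_rows", "arguments": {"commands": [[1,-0.5,0,0,0],[1,-0.5,0,0,0],[1,-0.5,0,0,0],[1,-0.5,0,0,0],[1,-0.5,0,0,0]]}}

```text
time: 14.25
tool_pos: [0.4366, 0.1446, 0.103]
eef_rot: [[0.037, -0.999, 0.004], [-0.999, -0.037, -0.004], [0.005, -0.004, -1.0]]
ft_force: [1.3, -4.9, 7.2]
width: 0.026
```

Call:
{"name": "send_rows", "arguments": {"commands": [[1,-0.5,0,0,0],[1,-0.5,0,0,0],[1,-0.5,0,0,0],[1,-0.5,0,0,0],[1,-0.5,0,0,0]]}}

```text
time: 14.67
tool_pos: [0.4355, 0.1697, 0.103]
eef_rot: [[0.037, -0.999, 0.003], [-0.999, -0.037, -0.004], [0.004, -0.003, -1.0]]
ft_force: [0.4, -5.1, 7.5]
width: 0.0257
```

Call:
{"name": "send_rows", "arguments": {"commands": [[1,-0.5,0,0,0],[1,-0.4,0,0,0],[1,-0.4,0,0,0],[1,-0.2,0,0,0],[1,0,0,0,0]]}}

```text
time: 15.08
tool_pos: [0.4346, 0.1855, 0.1028]
eef_rot: [[0.038, -0.999, 0.003], [-0.999, -0.038, -0.003], [0.003, -0.003, -1.0]]
ft_force: [0.9, -3.9, 7.7]
width: 0.0259
```

```bash
python3 go.py .4351 .1867 .1025 -87.9
python3 - <<'E'
from h import *
Cam("side").crop("s6",200,120,400,270,4)
E
```

```text
t 15.08 pos [0.4346 0.1855 0.1028] yaw -87.80 F [ 0.9  -3.87  7.66] w 0.0259 q [-54.  40.  42. 122. -47.  36. -66.] tilt [ 0.0027 -0.0032]
shift cm (tool axes now) [-0.12 -0.05  0.03] turn rad 0.002 (then) | dist cm 0.1
```

View pics/s6.png

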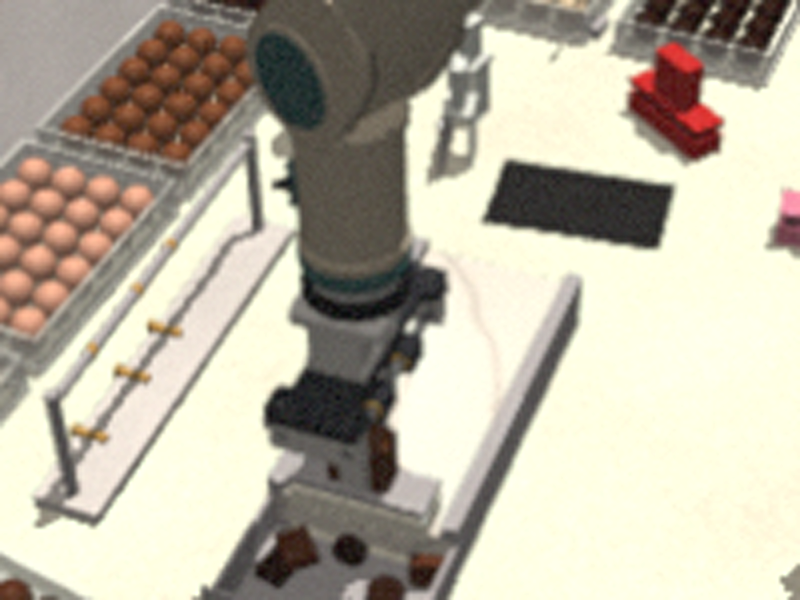

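Call:
{"name": "send_rows", "arguments": {"commands": [[1,0,0,-0.5,0],[1,0,0,-1.5,0],[1,0,0,-2,0],[1,0,0,-2,0],[1,0,0,-0.5,0]]}}

```text
time: 15.55
tool_pos: [0.4343, 0.1876, 0.1692]
eef_rot: [[0.038, -0.999, 0.003], [-0.999, -0.038, 0.001], [-0.001, -0.003, -1.0]]
ft_force: [1.1, -0.5, -3.0]
width: 0.026
```

```bash
python3 go.py .4273 -.2774 .165 -81.4
python3 - <<'E'
from h import *
c=Cam("side"); c.crop("s7",200,170,340,300,4)
d=((c.img.max(2)<70)).astype(np.uint8); d[:240]=0; d[285:]=0; d[:,:240]=0; d[:,330:]=0
n,l,st,ce=cv2.connectedComponentsWithStats(d)
for i in range(1,n):
  if st[i,4]>15: print(st[i].tolist(),c.depth(ce[i]).round(3).tolist())
E
```

```text
t 15.55 pos [0.4343 0.1876 0.1692] yaw -87.80 F [ 1.07 -0.45 -3.04] w 0.0260 q [-59.  35.  50. 119. -39.  44. -73.] tilt [0.0025 0.0008]
shift cm (tool axes now) [46.43  2.49  0.38] turn rad -0.112 (then) | dist cm 46.5
[251, 240, 74, 45, 918] [[0.462, 0.242, 0.001]]
[282, 253, 11, 10, 80] [[0.437, 0.214, 0.026]]
[290, 255, 20, 18, 159] [[0.394, 0.217, 0.016]]
```

View pics/s7.png

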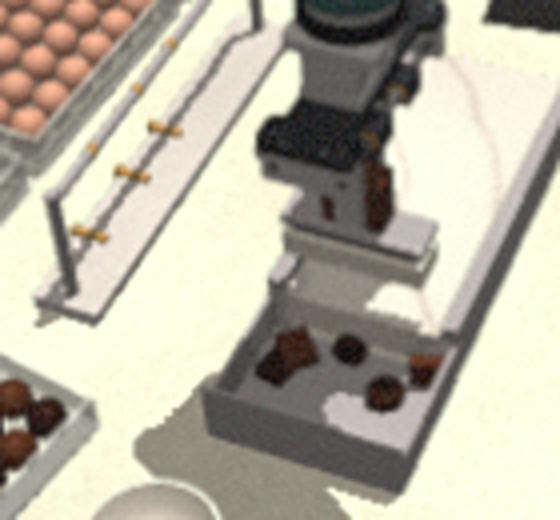

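Call:
{"name": "send_rows", "arguments": {"commands": [[1,1.5,0.1,0,0],[1,3,0.2,0,0],[1,3,0.2,0,0],[1,3,0.2,0,0],[1,3,0.2,0,0]]}}

```text
time: 16.02
tool_pos: [0.4285, 0.0513, 0.1664]
eef_rot: [[0.04, -0.999, -0.002], [-0.999, -0.04, -0.0], [0.0, 0.002, -1.0]]
ft_force: [0.8, -0.3, -2.6]
width: 0.0259
```

Call:
{"name": "send_rows", "arguments": {"commands": [[1,3,0.2,0,0],[1,3,0.2,0,0],[1,3,0.2,0,0],[1,3,0.1,0,0],[1,3,0.1,0,0]]}}

```text
time: 16.43
tool_pos: [0.4264, -0.0988, 0.1664]
eef_rot: [[0.039, -0.999, -0.002], [-0.999, -0.039, 0.001], [-0.001, 0.002, -1.0]]
ft_force: [-0.3, 0.4, -2.7]
width: 0.0259
```

Call:
{"name": "send_rows", "arguments": {"commands": [[1,3,0.2,0,0],[1,3,0.2,0,0],[1,3,0.2,0,0],[1,3,0.1,0,0],[1,3,0.1,0,0]]}}

```text
time: 16.85
tool_pos: [0.4244, -0.2488, 0.1661]
eef_rot: [[0.039, -0.999, -0.002], [-0.999, -0.039, 0.001], [-0.002, 0.002, -1.0]]
ft_force: [1.0, 0.7, -2.5]
width: 0.0259
```

Call:
{"name": "send_rows", "arguments": {"commands": [[1,1.7,0.1,0,-0.05],[1,0,0,0,-0.06],[1,0,0,0,0],[1,0,0,0,0],[1,0,0,0,0]]}}

```text
time: 17.27
tool_pos: [0.4246, -0.2639, 0.1666]
eef_rot: [[0.148, -0.989, -0.001], [-0.989, -0.148, 0.002], [-0.002, 0.001, -1.0]]
ft_force: [0.6, 0.2, -2.9]
width: 0.0258
```

```bash
python3 go.py .4273 -.2774 .065 -81.4
python3 - <<'E'
from h import *
c=Cam("top"); P,uv,C=c.cloud(212,178,249,236)
k=C.max(1)<85; print("z max", np.sort(P[k][:,2])[-30:].round(3)); c.crop("c8",200,165,300,245,6)
Cam("side").crop("s8",220,100,420,250,4)
E
```

```text
t 17.27 pos [ 0.4246 -0.2639  0.1666] yaw -81.50 F [ 0.64  0.2  -2.95] w 0.0258 q [  1.  35.  42. 115. -33.  43. -18.] tilt [-0.0012  0.0016]
shift cm (tool axes now) [ 1.39 -0.07 10.16] turn rad -0.002 (then) | dist cm 10.3
z max [0.036 0.036 0.036 0.036 0.036 0.037 0.037 0.037 0.038 0.038 0.038 0.038
 0.039 0.039 0.039 0.039 0.039 0.039 0.039 0.04  0.04  0.04  0.041 0.041
 0.041 0.042 0.043 0.043 0.043 0.046]
```

View pics/c8.png

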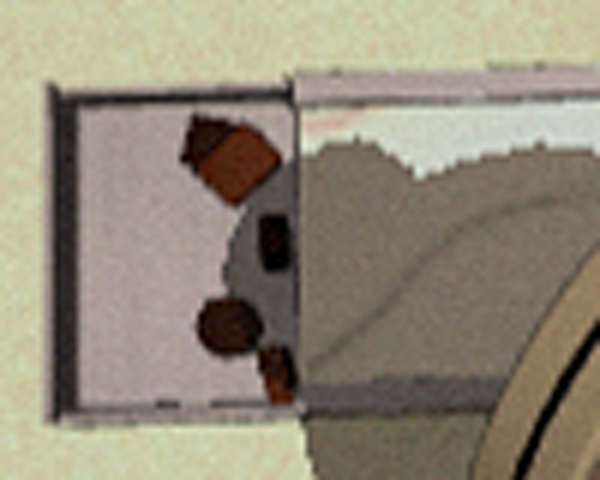

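View pics/s8.png

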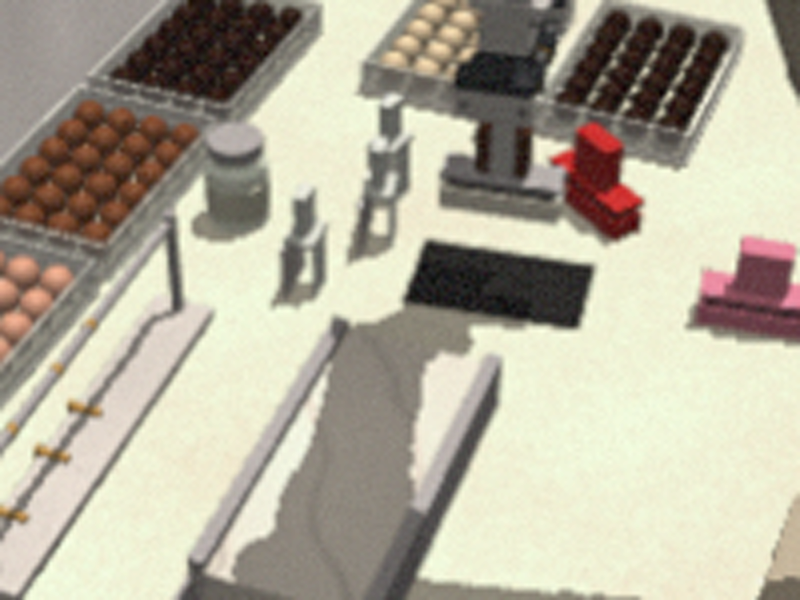

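Call:
{"name": "send_rows", "arguments": {"commands": [[1,0.7,0,0.5,0],[1,0.7,0,2,0],[1,0,0,3,0],[1,0,0,2.5,0],[1,0,0,1.2,0]]}}

```text
time: 17.78
tool_pos: [0.426, -0.2781, 0.0726]
eef_rot: [[0.148, -0.989, -0.003], [-0.989, -0.148, 0.002], [-0.002, 0.003, -1.0]]
ft_force: [0.8, 0.5, -3.0]
width: 0.0258
```

Call:
{"name": "send_rows", "arguments": {"commands": [[1,0,0,0.2,0],[1,0,0,0,0],[1,0,0,0,0],[1,0,0,0,0],[1,0,0,0,0]]}}

```text
time: 18.2
tool_pos: [0.4277, -0.2795, 0.0744]
eef_rot: [[0.148, -0.989, 0.002], [-0.989, -0.148, -0.001], [0.001, -0.002, -1.0]]
ft_force: [0.7, 0.1, -3.6]
width: 0.0259
```

```bash
python3 go.py .4273 -.2774 .065 -81.4
```

```text
t 18.20 pos [ 0.4277 -0.2795  0.0744] yaw -81.46 F [ 0.72  0.07 -3.57] w 0.0259 q [  9.  43.  32. 117. -42.  32. -10.] tilt [ 0.0018 -0.0011]
shift cm (tool axes now) [-0.21  0.01  0.94] turn rad -0.001 (then) | dist cm 1.0
```

Call:
{"name": "send_rows", "arguments": {"commands": [[1,-0.1,0,0.4,0],[1,-0.1,0,0.3,0],[1,0,0,0.2,0],[1,0,0,0,0],[1,0,0,0,0]]}}

```text
time: 18.62
tool_pos: [0.4269, -0.2766, 0.0646]
eef_rot: [[0.148, -0.989, 0.0], [-0.989, -0.148, 0.001], [-0.001, -0.0, -1.0]]
ft_force: [0.6, 1.6, 2.1]
width: 0.0259
```

Call:
{"name": "send_rows", "arguments": {"commands": [[1,0,0,0.05,0],[1,0,0,0,0],[1,0,0,0,0],[1,0,0,0,0],[1,0,0,0,0]]}}

```text
time: 19.03
tool_pos: [0.4269, -0.2766, 0.064]
eef_rot: [[0.148, -0.989, 0.0], [-0.989, -0.148, 0.001], [-0.001, -0.0, -1.0]]
ft_force: [0.8, 2.4, 1.0]
width: 0.0264
```

Standing on the mat; release (only partly open, then rise).

Call:
{"name": "send_rows", "arguments": {"commands": [[3.5,0,0,0,0],[5,0,0,0,0],[6,0,0,0,0],[6,0,0,0,0],[6,0,0,0,0]]}}

```text
time: 19.45
tool_pos: [0.4266, -0.2774, 0.0639]
eef_rot: [[0.148, -0.989, -0.0], [-0.989, -0.148, -0.001], [0.001, 0.0, -1.0]]
ft_force: [-0.1, 0.3, 0.5]
width: 0.0559
```

Call:
{"name": "send_rows", "arguments": {"commands": [[6,0,0,-1,0],[6,0,0,-2,0],[6,0,0,-3,0],[6,0,0,-3,0],[6,0,0,-3,0]]}}

```text
time: 19.87
tool_pos: [0.4261, -0.2771, 0.1858]
eef_rot: [[0.147, -0.989, -0.001], [-0.989, -0.147, -0.0], [0.0, 0.001, -1.0]]
ft_force: [1.1, -0.2, -0.2]
width: 0.06
```

Call:
{"name": "send_rows", "arguments": {"commands": [[6,0,0,-1.5,0],[6,0,0,0,0],[6,0,0,0,0],[6,0,0,0,0],[6,0,0,0,0]]}}

```text
time: 20.28
tool_pos: [0.426, -0.2764, 0.1979]
eef_rot: [[0.148, -0.989, -0.002], [-0.989, -0.148, 0.001], [-0.002, 0.002, -1.0]]
ft_force: [-0.1, 0.2, 0.1]
width: 0.0602
```

```bash
python3 go.py .5626 -.3002 .2 14
python3 - <<'E'
from h import *
c=Cam("side"); c.crop("s9",220,100,420,250,4)
Cam("top").crop("c9",340,90,540,240,4)
E
```

```text
t 20.28 pos [ 0.426  -0.2764  0.1979] yaw -81.47 F [-0.13  0.23  0.09] w 0.0602 q [  1.  33.  44. 112. -31.  48. -20.] tilt [-0.002   0.0013]
shift cm (tool axes now) [  4.38 -13.15  -0.24] turn rad -1.666 (then) | dist cm 13.9
```

View pics/s9.png

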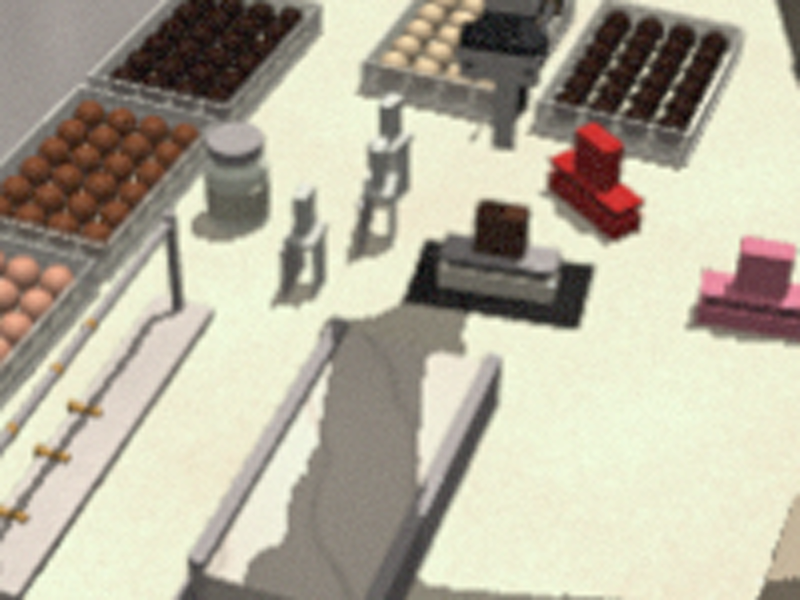

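View pics/c9.png

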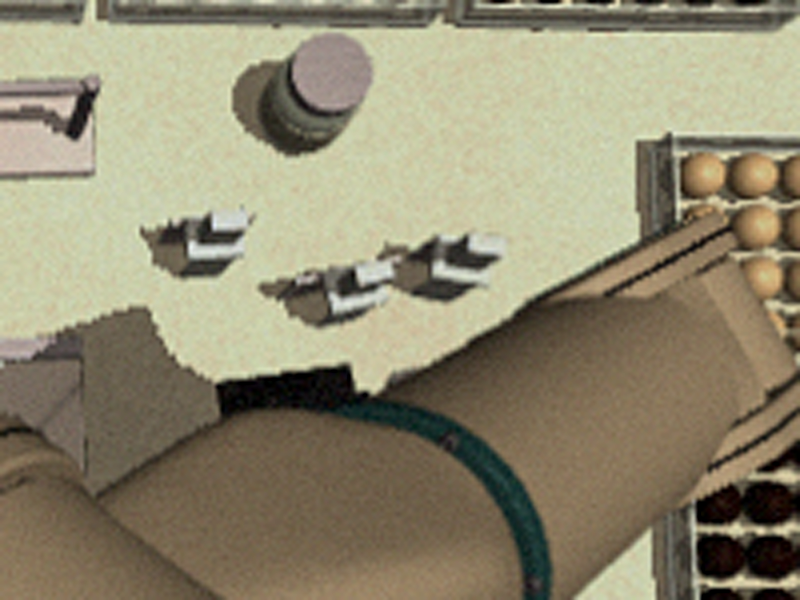

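Call:
{"name": "send_rows", "arguments": {"commands": [[6,0.9,-2.6,0,0],[6,0.9,-2.6,0,0],[6,0.9,-2.6,0,0],[6,0.9,-2.6,0,0],[6,0.8,-2.7,0,-0.1]]}}

```text
time: 20.8
tool_pos: [0.5634, -0.3013, 0.1976]
eef_rot: [[0.246, -0.969, -0.002], [-0.969, -0.246, 0.0], [-0.001, 0.002, -1.0]]
ft_force: [0.8, -0.2, -0.2]
width: 0.0599
```

Call:
{"name": "send_rows", "arguments": {"commands": [[6,0,0,0,-0.12],[6,0,0,0,-0.12],[6,0,0,0,-0.12],[6,0,0,0,-0.12],[6,0,0,0,-0.12]]}}

```text
time: 21.22
tool_pos: [0.5622, -0.3011, 0.1977]
eef_rot: [[0.754, -0.657, -0.002], [-0.657, -0.754, 0.001], [-0.002, 0.001, -1.0]]
ft_force: [0.3, -0.1, -1.1]
width: 0.0599
```

Call:
{"name": "send_rows", "arguments": {"commands": [[6,0,0,0,-0.12],[6,0,0,0,-0.12],[6,0,0,0,-0.12],[6,0,0,0,-0.12],[6,0,0,0,-0.12]]}}

```text
time: 21.63
tool_pos: [0.5622, -0.3011, 0.1978]
eef_rot: [[0.993, -0.116, -0.002], [-0.116, -0.993, 0.001], [-0.002, -0.001, -1.0]]
ft_force: [0.0, 0.0, -0.3]
width: 0.0598
```

Call:
{"name": "send_rows", "arguments": {"commands": [[5,0,0,0,-0.12],[5,0,0,0,-0.12],[5,0,0,0,-0.12],[5,0,0,0,0],[5,0,0,0,0]]}}

```text
time: 22.05
tool_pos: [0.5623, -0.3013, 0.1982]
eef_rot: [[0.973, 0.232, -0.001], [0.232, -0.973, 0.001], [-0.001, -0.001, -1.0]]
ft_force: [0.5, 0.5, 0.5]
width: 0.0502
```

```bash
python3 go.py .5626 -.3002 .13 14
```

```text
t 22.05 pos [ 0.5623 -0.3013  0.1982] yaw 13.41 F [0.47 0.54 0.5 ] w 0.0502 q [ 16.  37.  16.  91. -12.  54.  50.] tilt [-0.0011  0.001 ]
shift cm (tool axes now) [ 0.06 -0.09  6.82] turn rad -0.010 (then) | dist cm 6.8
```

Call:
{"name": "send_rows", "arguments": {"commands": [[5,0.05,-0.1,2,-0.01],[5,0,0,3,0],[5,0,0,3,0],[5,0,0,1.5,0],[5,0,0,1,0]]}}

```text
time: 22.47
tool_pos: [0.5615, -0.2992, 0.0911]
eef_rot: [[0.97, 0.243, -0.004], [0.243, -0.97, 0.002], [-0.003, -0.003, -1.0]]
ft_force: [-0.4, -0.2, 0.1]
width: 0.05
```

Call:
{"name": "send_rows", "arguments": {"commands": [[5,0,0,0,0],[5,0,0,0,0],[5,0,0,0,0],[5,0,0,0,0],[5,0,0,0,0]]}}

```text
time: 22.88
tool_pos: [0.5638, -0.3005, 0.0952]
eef_rot: [[0.969, 0.245, 0.002], [0.245, -0.969, -0.001], [0.002, 0.001, -1.0]]
ft_force: [0.1, -0.3, -0.3]
width: 0.0499
```

```bash
python3 go.py .5626 -.3002 .089 14
python3 - <<'E'
from h import *
c=Cam("side"); c.crop("s10",260,100,360,175,8)
E
```

```text
t 22.88 pos [ 0.5638 -0.3005  0.0952] yaw 14.19 F [ 0.14 -0.29 -0.28] w 0.0499 q [ 17.  45.  14.  95. -14.  42.  52.] tilt [ 0.002 -0.001]
shift cm (tool axes now) [-0.11 -0.06  0.62] turn rad 0.003 (then) | dist cm 0.6
```

View pics/s10.png

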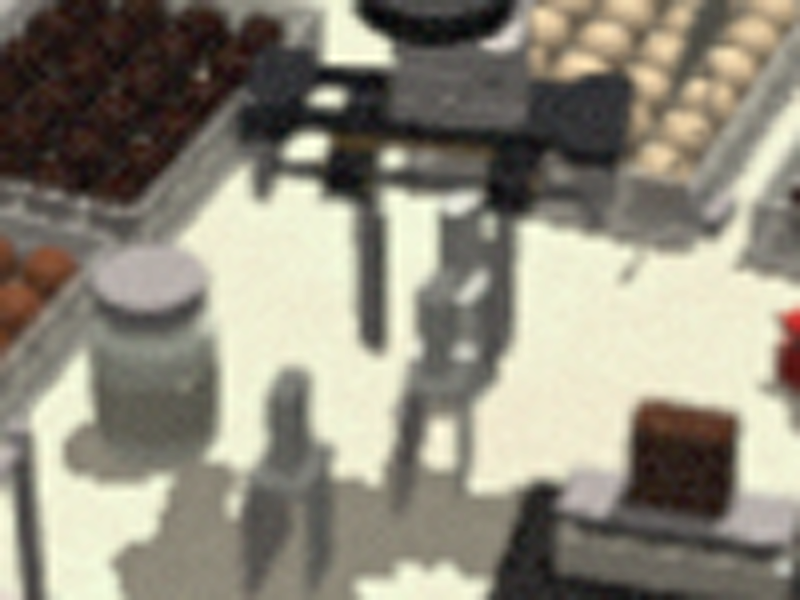

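```bash
python3 - <<'E'
from h import *
c=Cam("side")
for n,p in dict(wide=[(.5626,-.3002,.112),(.5626,-.3002,.062),(.5626,-.3002,0)],nar=[(.5816,-.3743,.112),(.5816,-.3743,.06)],tcp=[(.5638,-.3005,.0952)]).items():
    print(n,((c.proj(p)-[260,100])*8).round(0).tolist())
c=Cam("top"); c.crop("c10",380,120,480,195,8); print(((c.proj([(.5638,-.3005,.0952)])-[380,120])*8).round())
E
```

```text
wide [[434.0, 287.0], [434.0, 373.0], [434.0, 476.0]]
nar [[456.0, 199.0], [456.0, 288.0]]
tcp [[432.0, 315.0]]
[[410. 304.]]
```

View pics/c10.png

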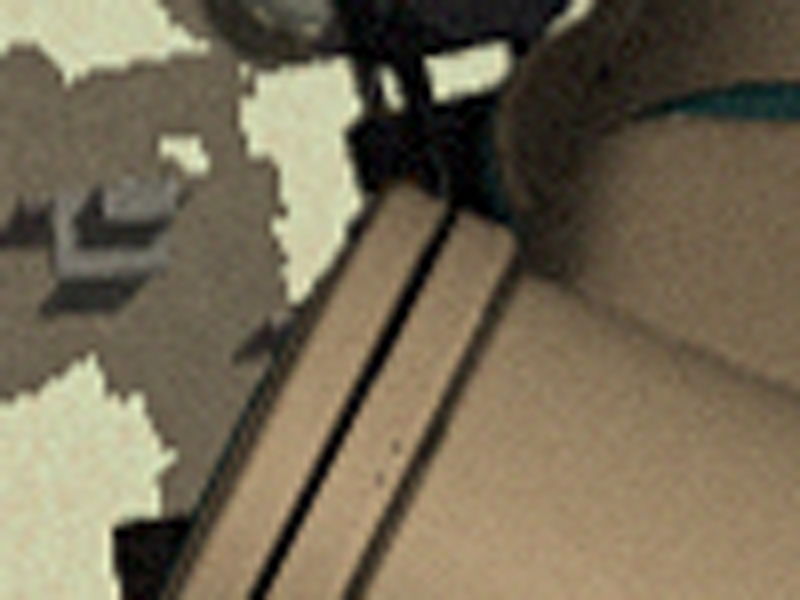

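Call:
{"name": "send_rows", "arguments": {"commands": [[5,-0.1,-0.05,0.3,0],[5,0,0,0.3,0],[3,0,0,0,0],[2,0,0,0,0],[0.5,0,0,0,0]]}}

```text
time: 23.45
tool_pos: [0.5618, -0.2998, 0.0878]
eef_rot: [[0.969, 0.245, -0.0], [0.245, -0.969, 0.0], [-0.0, -0.0, -1.0]]
ft_force: [-0.0, -0.5, 0.5]
width: 0.0336
```

Call:
{"name": "send_rows", "arguments": {"commands": [[0.5,0,0,0,0],[0.5,0,0,0,0],[0.5,0,0,0,0],[0.5,0,0,0,0],[0.5,0,0,0,0]]}}

```text
time: 23.87
tool_pos: [0.562, -0.2998, 0.088]
eef_rot: [[0.969, 0.245, 0.0], [0.245, -0.969, 0.0], [0.0, -0.0, -1.0]]
ft_force: [1.4, 0.4, -0.1]
width: 0.0135
```

```bash
python3 go.py .5626 -.3002 .22 14; python3 - <<'E'
import numpy as np
a=np.radians(2.6); R=np.array([[np.cos(a),-np.sin(a)],[np.sin(a),np.cos(a)]]); o=np.array([.6773,.0630])
for y in(-.175,-.12,-.02,.04,.115): print(y,(o+R@[0,y]).round(4))
E
```

```text
t 23.87 pos [ 0.562  -0.2998  0.088 ] yaw 14.21 F [ 1.36  0.37 -0.06] w 0.0135 q [ 18.  45.  13.  96. -15.  41.  52.] tilt [0. 0.]
shift cm (tool axes now) [  0.05   0.05 -13.2 ] turn rad 0.004 (then) | dist cm 13.2
-0.175 [ 0.6852 -0.1118]
-0.12 [ 0.6827 -0.0569]
-0.02 [0.6782 0.043 ]
0.04 [0.6755 0.103 ]
0.115 [0.6721 0.1779]
```

Call:
{"name": "send_rows", "arguments": {"commands": [[0.5,0,0,-1.5,0],[0.5,0,0,-3,0],[0.5,0,0,-3.5,0],[0.5,0,0,-3.5,0],[0.5,0,0,-3,0]]}}

```text
time: 24.28
tool_pos: [0.5619, -0.3, 0.2351]
eef_rot: [[0.969, 0.245, 0.001], [0.245, -0.969, -0.0], [0.0, 0.001, -1.0]]
ft_force: [0.2, -0.4, -1.8]
width: 0.0141
```

Call:
{"name": "send_rows", "arguments": {"commands": [[0.5,0,0,-1,0.1],[0.5,0,0,0,0.1],[0.5,0,0,0,0],[0.5,0,0,0,0],[0.5,0,0,0,0]]}}

```text
time: 24.7
tool_pos: [0.5615, -0.2994, 0.2421]
eef_rot: [[0.999, 0.051, -0.002], [0.051, -0.999, 0.001], [-0.002, -0.001, -1.0]]
ft_force: [0.5, 0.2, -1.6]
width: 0.0137
```

```bash
python3 go.py .6827 -.0569 .24 2.6
```

```text
t 24.70 pos [ 0.5615 -0.2994  0.2421] yaw 2.90 F [ 0.47  0.2  -1.63] w 0.0137 q [ 14.  35.  20.  88. -13.  59.  40.] tilt [-0.0016  0.0008]
shift cm (tool axes now) [ 13.34 -23.6    0.21] turn rad 0.005 (then) | dist cm 27.1
```

Call:
{"name": "send_rows", "arguments": {"commands": [[0.5,0.7,-1.2,0,0],[0.5,1.5,-2.6,0,0],[0.5,1.5,-2.6,0,0],[0.5,1.5,-2.6,0,0],[0.5,1.5,-2.6,0,0]]}}

```text
time: 25.12
tool_pos: [0.6239, -0.178, 0.2423]
eef_rot: [[0.999, 0.05, -0.001], [0.05, -0.999, 0.001], [-0.001, -0.001, -1.0]]
ft_force: [0.6, -1.0, -0.7]
width: 0.0139
```

Call:
{"name": "send_rows", "arguments": {"commands": [[0.5,1.5,-2.6,0,0],[0.5,1.5,-2.6,0,0],[0.5,1.5,-2.6,0,0],[0.5,1.2,-2.3,0,0],[0.5,1,-1.8,0,0]]}}

```text
time: 25.53
tool_pos: [0.6852, -0.0538, 0.2419]
eef_rot: [[0.999, 0.052, -0.001], [0.052, -0.999, 0.002], [-0.001, -0.002, -1.0]]
ft_force: [-0.2, -0.3, -0.8]
width: 0.014
```

Call:
{"name": "send_rows", "arguments": {"commands": [[0.5,0,0,0,0],[0.5,0,0,0,0],[0.5,0,0,0,0],[0.5,0,0,0,0],[0.5,0,0,0,0]]}}

```text
time: 25.95
tool_pos: [0.684, -0.0603, 0.243]
eef_rot: [[0.999, 0.046, -0.0], [0.046, -0.999, -0.001], [-0.0, 0.001, -1.0]]
ft_force: [-0.2, -0.8, -0.3]
width: 0.0139
```

```bash
python3 go.py .6827 -.0569 .17 2.6
python3 - <<'E'
from h import *
c=Cam("side"); c.crop("s11",200,100,330,230,5)
print(((c.proj([(.6827,-.0569,.12),(.6721,.1779,.12)])-[200,100])*5).round())
c=Cam("top"); c.crop("c11",220,80,400,180,4)
E
```

```text
t 25.95 pos [ 0.684  -0.0603  0.243 ] yaw 2.63 F [-0.15 -0.84 -0.29] w 0.0139 q [ -8.  40.  20.  79. -14.  64.  17.] tilt [-0.0003 -0.0006]
shift cm (tool axes now) [-0.11 -0.35  7.3 ] turn rad 0.001 (then) | dist cm 7.3
[[276. 315.]
 [111. 534.]]
```

View pics/s11.png

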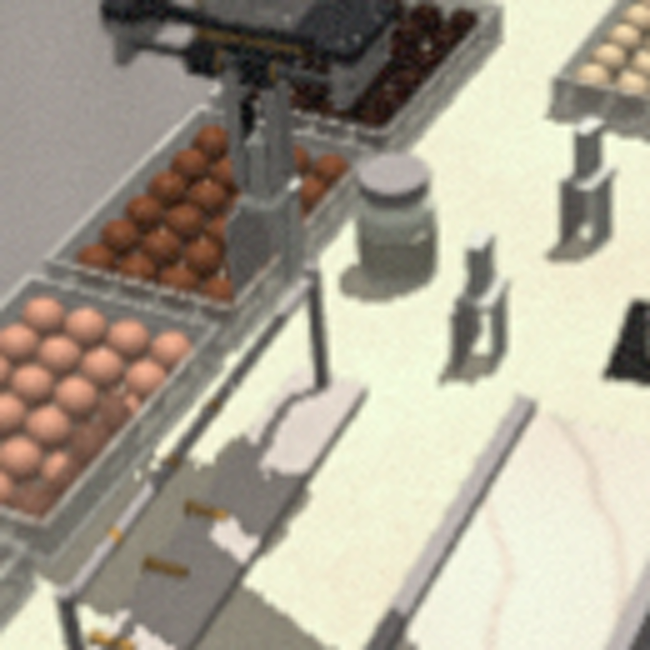

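View pics/c11.png

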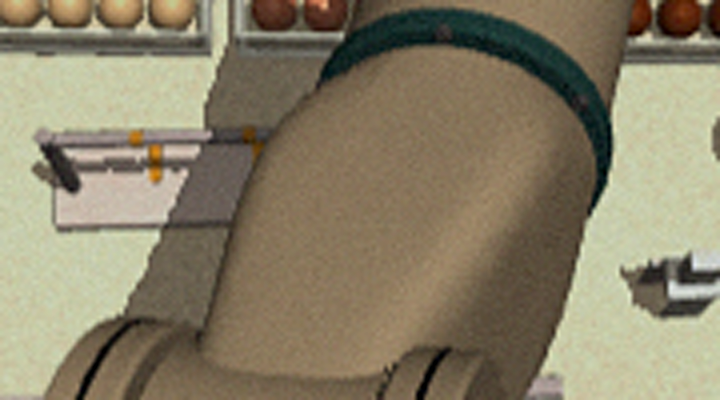

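```bash
python3 - <<'E'
from h import *
c=Cam("side"); P,uv,C=c.cloud(200,150,275,235)
k=(abs(P[:,0]-.6796+.0443*P[:,1])<.02)&(P[:,2]>.105)&(P[:,2]<.13)&(P[:,1]>-.02)&(P[:,1]<.2)
b=P[k]; p=np.polyfit(b[:,1],b[:,0],1); print(k.sum(),p,"x at -.057",np.polyval(p,-.057),"z",np.percentile(b[:,2],[10,50,90]))
# ticket held: points hi
P,uv,C=c.cloud(240,130,265,160)
k=(P[:,2]>.14)&(P[:,2]<.23)&(abs(P[:,1]+.06)<.06); print(P[k].min(0),P[k].max(0))
E
```

```text
168 [-0.03283904  0.67818339] x at -.057 0.6800552176980122 z [0.11379917 0.11819458 0.12092287]
[ 0.6645579  -0.08925222  0.15224582] [ 0.70030434 -0.02059777  0.22955162]
```

Call:
{"name": "send_rows", "arguments": {"commands": [[0.5,-0.1,-0.2,1,0],[0.5,-0.1,-0.15,1.5,0],[0.5,0,0,0.3,0],[0.5,0,0,0,0],[0.5,0,0,0,0]]}}

```text
time: 26.52
tool_pos: [0.6823, -0.0554, 0.2148]
eef_rot: [[0.999, 0.048, -0.0], [0.048, -0.999, -0.0], [-0.0, 0.0, -1.0]]
ft_force: [-0.0, -0.1, -0.7]
width: 0.014
```

```bash
python3 go.py .682 -.0569 .155 2.6
```

```text
t 26.52 pos [ 0.6823 -0.0554  0.2148] yaw 2.74 F [-0.01 -0.07 -0.74] w 0.0140 q [ -8.  41.  20.  82. -15.  60.  17.] tilt [-0.0005 -0.0001]
shift cm (tool axes now) [-0.03  0.15  5.98] turn rad 0.002 (then) | dist cm 6.0
```

Call:
{"name": "send_rows", "arguments": {"commands": [[0.5,0,0,0.7,0],[0.5,0,0,1.3,0],[0.5,0,0,1.5,0],[0.5,0,0,1.5,0],[0.5,0,0,0.7,0]]}}

```text
time: 26.93
tool_pos: [0.6816, -0.0552, 0.1562]
eef_rot: [[0.999, 0.048, -0.002], [0.048, -0.999, 0.0], [-0.002, -0.0, -1.0]]
ft_force: [-1.1, 0.1, -0.9]
width: 0.0138
```

Call:
{"name": "send_rows", "arguments": {"commands": [[0.5,0,0,0.2,0],[0.5,0,0,0,0],[0.5,0,0,0,0],[0.5,0,0,0,0],[0.5,0,0,0,0]]}}

```text
time: 27.35
tool_pos: [0.6829, -0.0554, 0.157]
eef_rot: [[0.999, 0.048, 0.002], [0.048, -0.999, -0.0], [0.002, 0.0, -1.0]]
ft_force: [-0.5, 0.1, -1.2]
width: 0.0141
```

```bash
python3 go.py .682 -.0569 .149 2.6
```

```text
t 27.35 pos [ 0.6829 -0.0554  0.157 ] yaw 2.75 F [-0.47  0.14 -1.24] w 0.0141 q [ -8.  44.  19.  85. -16.  53.  18.] tilt [ 0.0017 -0.0001]
shift cm (tool axes now) [-0.1   0.15  0.8 ] turn rad 0.003 (then) | dist cm 0.8
```

Call:
{"name": "send_rows", "arguments": {"commands": [[0.5,-0.05,0,0.4,0],[0.5,0,0,0.3,0],[0.5,0,0,0.1,0],[0.5,0,0,0,0],[0.5,0,0,0,0]]}}

```text
time: 27.77
tool_pos: [0.6816, -0.0552, 0.1479]
eef_rot: [[0.999, 0.048, -0.0], [0.048, -0.999, 0.0], [-0.0, -0.0, -1.0]]
ft_force: [-0.3, 0.9, 0.7]
width: 0.0136
```

Call:
{"name": "send_rows", "arguments": {"commands": [[0.5,0,0,0,0],[0.5,0,0,0,0],[0.5,0,0,0,0],[0.5,0,0,0,0],[0.5,0,0,0,0]]}}

```text
time: 28.18
tool_pos: [0.6818, -0.0553, 0.1479]
eef_rot: [[0.999, 0.048, -0.0], [0.048, -0.999, 0.0], [-0.0, -0.0, -1.0]]
ft_force: [0.3, 1.0, -0.4]
width: 0.0136
```

```bash
python3 go.py .6721 .1779 .149 2.6
python3 - <<'E'
from h import *
c=Cam("side"); c.crop("s12",200,100,330,230,5)
E
```

```text
t 28.18 pos [ 0.6818 -0.0553  0.1479] yaw 2.75 F [ 0.31  1.02 -0.39] w 0.0136 q [ -8.  45.  18.  85. -16.  53.  18.] tilt [-0.0001  0.    ]
shift cm (tool axes now) [  0.15 -23.34  -0.11] turn rad 0.003 (then) | dist cm 23.3
```

View pics/s12.png

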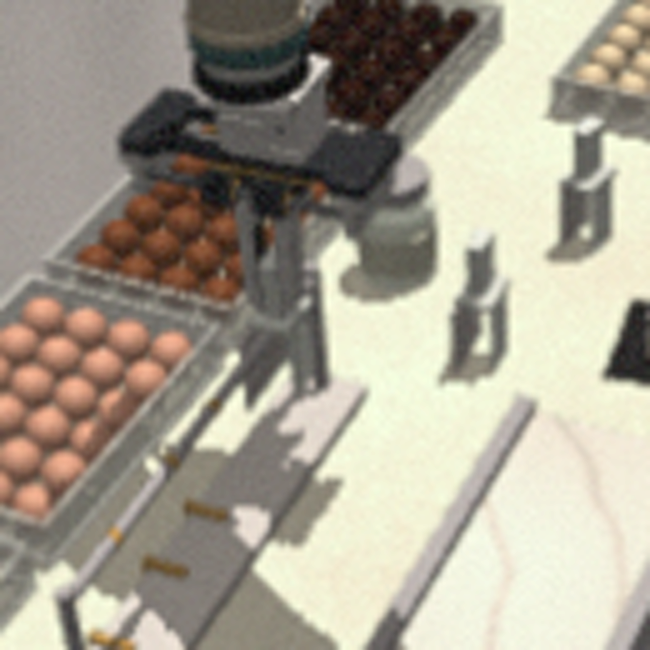

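Call:
{"name": "send_rows", "arguments": {"commands": [[0.5,0,-0.4,0,0],[0.5,0,-0.8,0,0],[0.5,0.01,-1,0,0],[0.5,0.01,-1,0,0],[0.5,0.01,-1,0,0]]}}

```text
time: 28.65
tool_pos: [0.6802, -0.0114, 0.1479]
eef_rot: [[0.999, 0.049, 0.0], [0.049, -0.999, 0.001], [0.0, -0.001, -1.0]]
ft_force: [0.6, 0.1, -1.2]
width: 0.0135
```

Call:
{"name": "send_rows", "arguments": {"commands": [[0.5,0,-1,0,0],[0.5,0.01,-1,0,0],[0.5,0.01,-1,0,0],[0.5,0.01,-1,0,0],[0.5,0.01,-1,0,0]]}}

```text
time: 29.07
tool_pos: [0.6781, 0.0378, 0.1479]
eef_rot: [[0.999, 0.048, -0.0], [0.048, -0.999, 0.0], [-0.0, -0.0, -1.0]]
ft_force: [-0.6, 0.2, -0.4]
width: 0.0135
```

Call:
{"name": "send_rows", "arguments": {"commands": [[0.5,0,-1,0,0],[0.5,0.01,-1,0,0],[0.5,0.01,-1,0,0],[0.5,0.01,-1,0,0],[0.5,0.01,-1,0,0]]}}

```text
time: 29.48
tool_pos: [0.6761, 0.0876, 0.1479]
eef_rot: [[0.999, 0.048, -0.0], [0.048, -0.999, 0.0], [-0.0, -0.0, -1.0]]
ft_force: [0.1, 0.9, -0.5]
width: 0.0138
```

```bash
python3 go.py .6721 .1779 .149 2.6
python3 - <<'E'
from h import *
c=Cam("side"); c.crop("s13",180,100,310,230,5)
E
```

```text
t 29.48 pos [0.6761 0.0876 0.1479] yaw 2.75 F [ 0.08  0.92 -0.53] w 0.0138 q [-20.  45.  19.  86. -17.  52.   7.] tilt [-0.0001  0.    ]
shift cm (tool axes now) [ 0.04 -9.04 -0.11] turn rad 0.003 (then) | dist cm 9.0
```

View pics/s13.png

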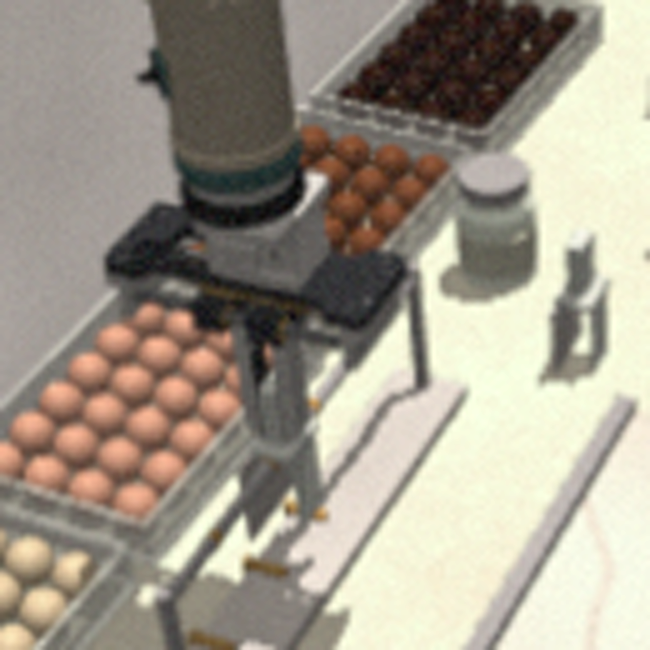

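Call:
{"name": "send_rows", "arguments": {"commands": [[0.5,0,-1,0,0],[0.5,0.01,-1,0,0],[0.5,0.01,-1,0,0],[0.5,0.01,-1,0,0],[0.5,0,-1,0,0]]}}

```text
time: 29.95
tool_pos: [0.674, 0.1377, 0.148]
eef_rot: [[0.999, 0.048, 0.0], [0.048, -0.999, 0.0], [0.0, -0.0, -1.0]]
ft_force: [-0.4, 0.0, -0.6]
width: 0.0141
```

Call:
{"name": "send_rows", "arguments": {"commands": [[0.5,0,-1,0,0],[0.5,0.01,-1,0,0],[0.5,0,-0.8,0,0],[0.5,0,-0.5,0,0],[0.5,0,-0.2,0,0]]}}

```text
time: 30.37
tool_pos: [0.6723, 0.1728, 0.1479]
eef_rot: [[0.999, 0.049, 0.0], [0.049, -0.999, 0.0], [0.0, -0.0, -1.0]]
ft_force: [-0.5, -1.0, -0.8]
width: 0.0135
```

Call:
{"name": "send_rows", "arguments": {"commands": [[0.5,0,0,0,0],[0.5,0,0,0,0],[0.5,0,0,0,0],[0.5,0,0,0,0],[0.5,0,0,0,0]]}}

```text
time: 30.78
tool_pos: [0.6725, 0.1709, 0.148]
eef_rot: [[0.999, 0.047, -0.0], [0.047, -0.999, -0.0], [-0.0, 0.0, -1.0]]
ft_force: [0.3, 0.5, -1.3]
width: 0.0137
```

```bash
python3 go.py .6721 .1779 .149 2.6
python3 - <<'E'
from h import *
c=Cam("side"); c.crop("s14",150,130,280,260,5)
E
```

```text
t 30.78 pos [0.6725 0.1709 0.148 ] yaw 2.71 F [ 0.32  0.52 -1.28] w 0.0137 q [-27.  46.  20.  84. -17.  54.   0.] tilt [-0.0001 -0.0002]
shift cm (tool axes now) [-0.  -0.7 -0.1] turn rad 0.002 (then) | dist cm 0.7
```

View pics/s14.png

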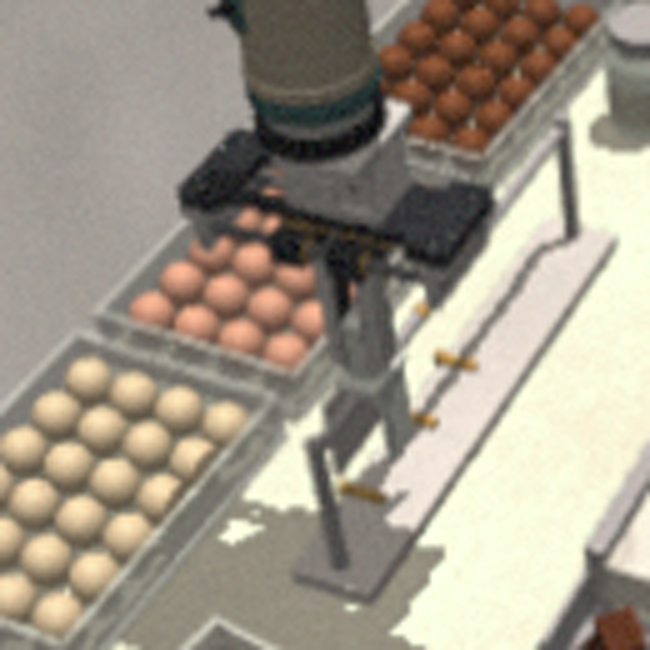

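Call:
{"name": "send_rows", "arguments": {"commands": [[0.5,0,-0.35,0,0],[0.5,0,-0.35,0,0],[0.5,0,0,0,0],[0.5,0,0,0,0],[0.5,0,0,0,0]]}}

```text
time: 31.25
tool_pos: [0.6721, 0.1789, 0.1479]
eef_rot: [[0.999, 0.048, -0.0], [0.048, -0.999, 0.0], [-0.0, -0.0, -1.0]]
ft_force: [-0.2, 0.4, -0.9]
width: 0.0141
```

Call:
{"name": "send_rows", "arguments": {"commands": [[2.5,0,0,0,0],[3.5,0,0,0,0],[4,0,0,0,0],[4,0,0,0,0],[4,0,0,0,0]]}}

```text
time: 31.67
tool_pos: [0.6722, 0.1784, 0.148]
eef_rot: [[0.999, 0.048, 0.0], [0.048, -0.999, 0.0], [0.0, -0.0, -1.0]]
ft_force: [0.7, 0.3, 1.0]
width: 0.0393
```

Call:
{"name": "send_rows", "arguments": {"commands": [[4,0,0,-0.5,0],[4,0,0,-1.5,0],[4,0,0,-2.5,0],[4,0,0,-2.5,0],[4,0,0,-2,0]]}}

```text
time: 32.08
tool_pos: [0.6726, 0.1784, 0.2402]
eef_rot: [[0.999, 0.048, 0.002], [0.048, -0.999, 0.0], [0.002, -0.0, -1.0]]
ft_force: [0.3, 0.4, -0.5]
width: 0.0397
```

Call:
{"name": "send_rows", "arguments": {"commands": [[5,0,1,0,0],[5,0,2.5,0,0],[5,0,3,0,0],[5,0,3,0,0],[5,0,3,0,0]]}}

```text
time: 32.5
tool_pos: [0.6776, 0.0519, 0.2374]
eef_rot: [[0.999, 0.048, -0.001], [0.048, -0.999, -0.0], [-0.001, 0.0, -1.0]]
ft_force: [-0.4, -0.1, 0.3]
width: 0.0501
```

Call:
{"name": "send_rows", "arguments": {"commands": [[5,-0.5,3,0,0],[5,-0.5,3,0,0],[5,-0.5,3,0,0],[5,-0.5,3,0,0],[5,-0.5,3,0,0]]}}

```text
time: 32.92
tool_pos: [0.6593, -0.0994, 0.2374]
eef_rot: [[0.999, 0.047, -0.001], [0.047, -0.999, -0.0], [-0.001, 0.0, -1.0]]
ft_force: [0.9, 0.1, 0.8]
width: 0.05
```

```bash
python3 go.py .5964 -.2034 .225 4
python3 - <<'E'
from h import *
c=Cam("side"); c.crop("s15",150,130,280,260,5)
P,uv,C=c.cloud(200,170,250,240); k=(P[:,2]>.155)&(P[:,2]<.2)&(P[:,0]>.63)&(P[:,1]>.1); print(P[k].min(0),P[k].max(0),np.median(P[k],0))
c=Cam("top"); c.crop("c15",200,80,330,160,5)
P,uv,C=c.cloud(225,95,300,140); k=(P[:,2]>.155)&(P[:,2]<.18)&(abs(P[:,0]-.67)<.03); print(cv2.minAreaRect((P[k][:,:2]*1000).astype(np.float32)),np.median(P[k][:,2]))
E
```

```text
t 32.92 pos [ 0.6593 -0.0994  0.2374] yaw 2.72 F [0.88 0.1  0.77] w 0.0500 q [ -6.  38.  21.  83. -15.  61.  21.] tilt [-0.0011 -0.0001]
shift cm (tool axes now) [-6.78 10.09  1.24] turn rad -0.022 (then) | dist cm 12.2
[0.66037112 0.16133051 0.15504253] [0.67560638 0.19040528 0.1734496 ] [0.66504099 0.1799884  0.16909154]
((667.31884765625, 176.58184814453125), (15.097977638244629, 25.386510848999023), 0.5005125999450684) 0.17077171651395462
```

View pics/s15.png

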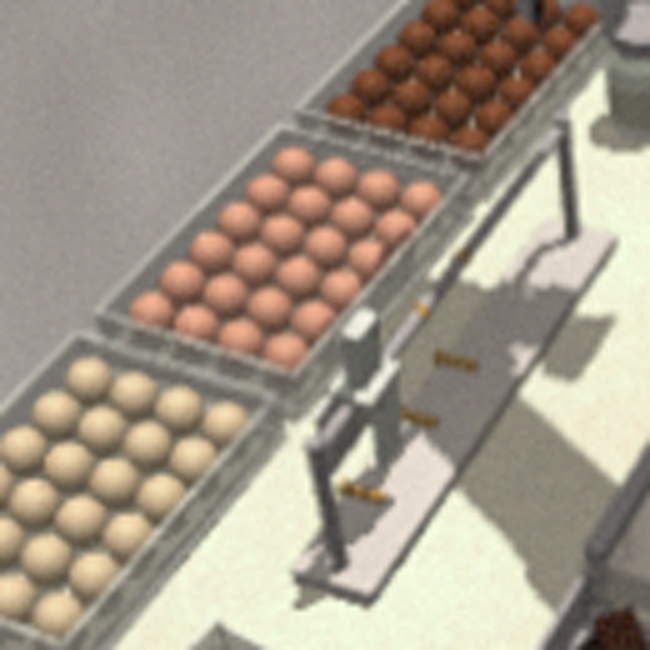

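View pics/c15.png

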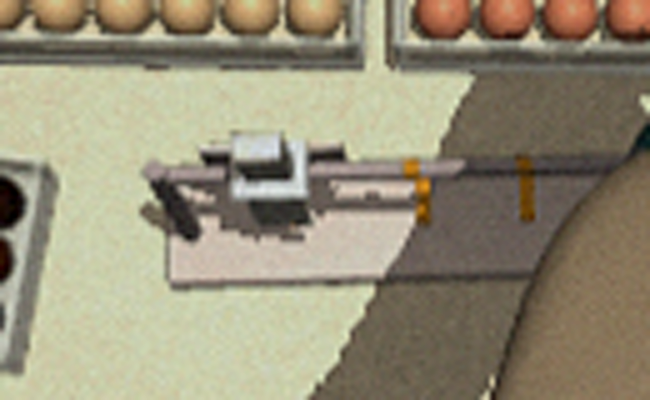

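Call:
{"name": "send_rows", "arguments": {"commands": [[5,-1.3,2,0,-0.02],[5,-1.3,2,0,0],[5,-1.4,2.1,0,0],[5,-1.4,2.1,0,0],[5,-1.3,2,0,0]]}}

```text
time: 33.43
tool_pos: [0.5988, -0.2043, 0.2374]
eef_rot: [[0.998, 0.068, -0.001], [0.068, -0.998, 0.0], [-0.001, -0.0, -1.0]]
ft_force: [-0.1, 0.2, -0.0]
width: 0.0499
```

Call:
{"name": "send_rows", "arguments": {"commands": [[5,0,0,2,0],[5,0,0,2,0],[5,0,0,2,0],[5,0,0,0.5,0],[5,0,0,0,0]]}}

```text
time: 33.85
tool_pos: [0.5987, -0.2027, 0.1711]
eef_rot: [[0.998, 0.068, -0.004], [0.068, -0.998, 0.001], [-0.004, -0.002, -1.0]]
ft_force: [-0.1, -0.0, 0.4]
width: 0.0497
```

```bash
python3 go.py .5964 -.2034 .0885 4
python3 - <<'E'
from h import *
c=Cam("side"); c.crop("s16",240,90,340,165,8); print(((c.proj([(.5964,-.2034,.112),(.5964,-.2034,.062)])-[240,90])*8).round())
E
```

```text
t 33.85 pos [ 0.5987 -0.2027  0.1711] yaw 3.91 F [-0.12 -0.02  0.45] w 0.0497 q [  5.  39.  19.  93. -16.  50.  34.] tilt [-0.0038  0.0013]
shift cm (tool axes now) [-0.2   0.07  8.26] turn rad -0.002 (then) | dist cm 8.3
[[443. 461.]
 [446. 549.]]
```

View pics/s16.png

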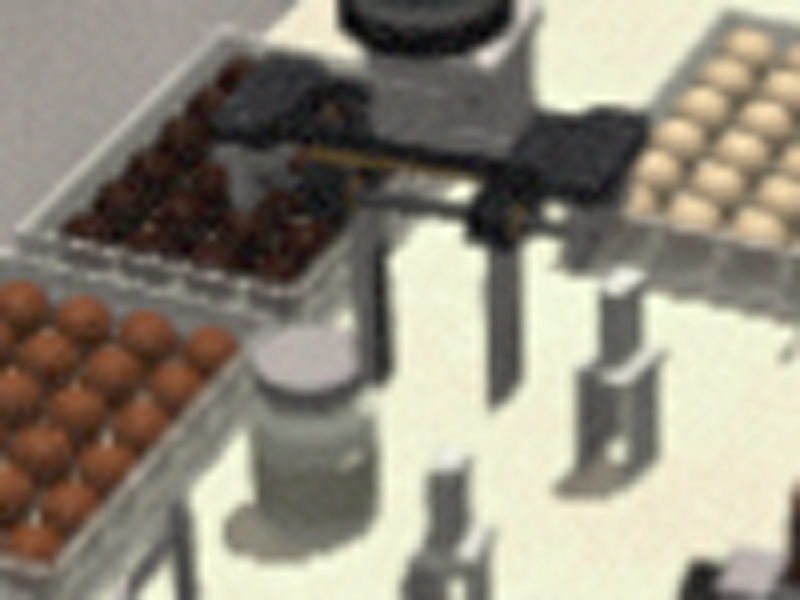

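```bash
python3 - <<'E'
from h import *
c=Cam("side"); print(c.depth([(240+310//8,90+355//8),(278,134)]))
E
```

```text
[[ 0.70552409 -0.27934093  0.09634335]
 [ 0.70552409 -0.27934093  0.09634335]]
```

Call:
{"name": "send_rows", "arguments": {"commands": [[5,-0.1,0,1.5,0],[5,-0.1,0,2,0],[5,0,0,2,0],[5,0,0,1.2,0],[5,0,0,0.5,0]]}}

```text
time: 34.37
tool_pos: [0.5978, -0.2033, 0.1002]
eef_rot: [[0.998, 0.068, -0.001], [0.068, -0.998, 0.0], [-0.001, -0.001, -1.0]]
ft_force: [-0.3, -0.0, 0.6]
width: 0.0501
```

Call:
{"name": "send_rows", "arguments": {"commands": [[5,0,0,0,0],[5,0,0,0,0],[5,0,0,0,0],[5,0,0,0,0],[5,0,0,0,0]]}}

```text
time: 34.78
tool_pos: [0.5986, -0.2038, 0.1019]
eef_rot: [[0.998, 0.068, 0.001], [0.068, -0.998, -0.0], [0.001, 0.001, -1.0]]
ft_force: [-1.6, -0.3, -0.3]
width: 0.0502
```

```bash
python3 go.py .5964 -.2034 .0885 4
```

```text
t 34.78 pos [ 0.5986 -0.2038  0.1019] yaw 3.90 F [-1.58 -0.33 -0.34] w 0.0502 q [  6.  44.  17.  96. -18.  42.  36.] tilt [ 0.0015 -0.0004]
shift cm (tool axes now) [-0.22 -0.05  1.34] turn rad -0.002 (then) | dist cm 1.4
```

Call:
{"name": "send_rows", "arguments": {"commands": [[5,-0.2,-0.05,0.6,0],[5,0,0,0.5,0],[5,0,0,0.2,0],[3,0,0,0,0],[2,0,0,0,0]]}}

```text
time: 35.2
tool_pos: [0.5958, -0.2032, 0.0876]
eef_rot: [[0.998, 0.068, -0.001], [0.068, -0.998, 0.0], [-0.001, -0.0, -1.0]]
ft_force: [0.6, -0.6, 0.4]
width: 0.04
```

Call:
{"name": "send_rows", "arguments": {"commands": [[0.5,0,0,0,0],[0.5,0,0,0,0],[0.5,0,0,0,0],[0.5,0,0,0,0],[0.5,0,0,0,0]]}}

```text
time: 35.62
tool_pos: [0.596, -0.2032, 0.088]
eef_rot: [[0.998, 0.068, 0.0], [0.068, -0.998, 0.0], [0.0, 0.0, -1.0]]
ft_force: [-0.1, 0.0, 0.0]
width: 0.014
```

Call:
{"name": "send_rows", "arguments": {"commands": [[0.5,0,0,0,0],[0.5,0,0,0,0],[0.5,0,0,0,0],[0.5,0,0,0,0],[0.5,0,0,0,0]]}}

```text
time: 36.03
tool_pos: [0.596, -0.2032, 0.088]
eef_rot: [[0.998, 0.068, 0.0], [0.068, -0.998, 0.0], [0.0, -0.0, -1.0]]
ft_force: [-0.5, 0.0, -0.2]
width: 0.0142
```

```bash
python3 go.py .5964 -.2034 .0885 4
```

```text
t 36.03 pos [ 0.596  -0.2032  0.088 ] yaw 3.90 F [-0.48  0.05 -0.23] w 0.0142 q [  6.  45.  17.  97. -18.  41.  36.] tilt [0.0001 0.    ]
shift cm (tool axes now) [ 0.04  0.02 -0.05] turn rad -0.002 (then) | dist cm 0.1
```

Gripped; lift to 0.235 and carry to the load point.

Call:
{"name": "send_rows", "arguments": {"commands": [[0.5,0,0,-1.5,0],[0.5,0,0,-3,0],[0.5,0,0,-3.5,0],[0.5,0,0,-3.5,0],[0.5,0,0,-3,0.02]]}}

```text
time: 36.45
tool_pos: [0.5959, -0.2034, 0.235]
eef_rot: [[0.999, 0.048, 0.001], [0.048, -0.999, -0.0], [0.001, 0.0, -1.0]]
ft_force: [1.0, -0.2, -0.4]
width: 0.0139
```

```bash
python3 go.py .6821 -.0569 .235 2.6
```

```text
t 36.45 pos [ 0.5959 -0.2034  0.235 ] yaw 2.73 F [ 1.01 -0.18 -0.36] w 0.0139 q [  4.  35.  21.  90. -14.  57.  32.] tilt [ 0.0006 -0.0003]
shift cm (tool axes now) [  9.31 -14.23   0.  ] turn rad 0.002 (then) | dist cm 17.0
```

Call:
{"name": "send_rows", "arguments": {"commands": [[0.5,0.9,-1.4,0,0],[0.5,1.5,-2.3,0,0],[0.5,1.6,-2.4,0,0],[0.5,1.6,-2.4,0,0],[0.5,1.5,-2.3,0,0]]}}

```text
time: 36.87
tool_pos: [0.6621, -0.0904, 0.2328]
eef_rot: [[0.999, 0.048, -0.0], [0.048, -0.999, 0.001], [-0.0, -0.001, -1.0]]
ft_force: [0.3, 0.6, -0.1]
width: 0.0142
```

Call:
{"name": "send_rows", "arguments": {"commands": [[0.5,1.4,-2.1,0,0],[0.5,0.7,-1.2,0,0],[0.5,0,0,0.5,0],[0.5,0,0,1,0],[0.5,0,0,0.5,0]]}}

```text
time: 37.28
tool_pos: [0.6793, -0.0605, 0.2113]
eef_rot: [[0.999, 0.045, -0.003], [0.045, -0.999, -0.002], [-0.003, 0.002, -1.0]]
ft_force: [-1.6, -0.5, -1.6]
width: 0.014
```

Call:
{"name": "send_rows", "arguments": {"commands": [[0.5,0,0,0,0],[0.5,0,0,0,0],[0.5,0,0,0,0],[0.5,0,0,0,0],[0.5,0,0,0,0]]}}

```text
time: 37.7
tool_pos: [0.6812, -0.0585, 0.2134]
eef_rot: [[0.999, 0.047, 0.001], [0.047, -0.999, -0.0], [0.001, 0.0, -1.0]]
ft_force: [0.5, -0.0, 0.2]
width: 0.0141
```

```bash
python3 go.py .682 -.0569 .155 2.6
```

```text
t 37.70 pos [ 0.6812 -0.0585  0.2134] yaw 2.71 F [ 0.51 -0.03  0.22] w 0.0141 q [ -9.  41.  21.  82. -16.  60.  18.] tilt [ 0.0007 -0.0001]
shift cm (tool axes now) [ 0.08 -0.15  5.84] turn rad 0.002 (then) | dist cm 5.8
```

Call:
{"name": "send_rows", "arguments": {"commands": [[0.5,0.08,0,0.7,0],[0.5,0,0,1.3,0],[0.5,0,0,1.5,0],[0.5,0,0,1.5,0],[0.5,0,0,0.7,0]]}}

```text
time: 38.12
tool_pos: [0.6807, -0.0576, 0.1536]
eef_rot: [[0.999, 0.048, -0.003], [0.048, -0.999, 0.0], [-0.003, -0.001, -1.0]]
ft_force: [-0.6, 0.7, -1.2]
width: 0.0137
```

Call:
{"name": "send_rows", "arguments": {"commands": [[0.5,0,0,0.1,0],[0.5,0,0,0,0],[0.5,0,0,0,0],[0.5,0,0,0,0],[0.5,0,0,0,0]]}}

```text
time: 38.53
tool_pos: [0.6825, -0.058, 0.1559]
eef_rot: [[0.999, 0.048, 0.002], [0.048, -0.999, -0.0], [0.002, 0.0, -1.0]]
ft_force: [-0.4, -0.2, -0.6]
width: 0.0138
```

```bash
python3 go.py .682 -.0569 .148 2.6
python3 - <<'E'
from h import *
c=Cam("side"); c.crop("s17",200,100,330,230,5)
E
```

```text
t 38.53 pos [ 0.6825 -0.058   0.1559] yaw 2.75 F [-0.4  -0.16 -0.64] w 0.0138 q [ -8.  44.  20.  85. -17.  53.  19.] tilt [ 0.0016 -0.0001]
shift cm (tool axes now) [-0.04 -0.11  0.79] turn rad 0.003 (then) | dist cm 0.8
```

View pics/s17.png

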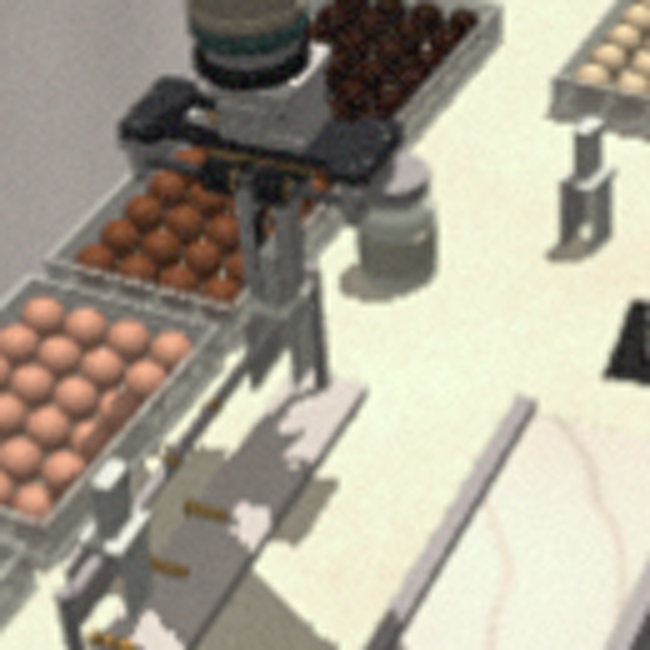

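Call:
{"name": "send_rows", "arguments": {"commands": [[0.5,0,0,0.4,0],[0.5,0,0,0.3,0],[0.5,0,0,0.08,0],[0.5,0,0,0,0],[0.5,0,0,0,0]]}}

```text
time: 39.0
tool_pos: [0.6821, -0.058, 0.1479]
eef_rot: [[0.999, 0.048, 0.001], [0.048, -0.999, 0.0], [0.001, -0.0, -1.0]]
ft_force: [-2.6, 0.4, 5.9]
width: 0.014
```

Call:
{"name": "send_rows", "arguments": {"commands": [[0.5,0,-0.4,0,0],[0.5,0,-0.8,0,0],[0.5,0,-1,0,0],[0.5,0,-1,0,0],[0.5,0,-1,0,0]]}}

```text
time: 39.42
tool_pos: [0.6806, -0.0164, 0.1479]
eef_rot: [[0.999, 0.048, 0.002], [0.048, -0.999, -0.002], [0.002, 0.002, -1.0]]
ft_force: [-0.1, -4.4, 5.9]
width: 0.0138
```

Call:
{"name": "send_rows", "arguments": {"commands": [[0.5,0,-1,0,0],[0.5,0,-1,0,0],[0.5,0,-1,0,0],[0.5,0,-1,0,0],[0.5,0,-1,0,0]]}}

```text
time: 39.83
tool_pos: [0.6781, 0.0338, 0.1479]
eef_rot: [[0.999, 0.048, 0.002], [0.048, -0.999, -0.002], [0.002, 0.002, -1.0]]
ft_force: [-0.5, -4.9, 5.5]
width: 0.0143
```

```bash
python3 go.py .6755 .103 .148 2.6
```

```text
t 39.83 pos [0.6781 0.0338 0.1479] yaw 2.75 F [-0.51 -4.92  5.5 ] w 0.0143 q [-16.  44.  20.  86. -17.  52.  12.] tilt [ 0.0019 -0.0019]
shift cm (tool axes now) [ 0.07 -6.92 -0.03] turn rad 0.003 (then) | dist cm 6.9
```

Call:
{"name": "send_rows", "arguments": {"commands": [[0.5,0,-1,-0.05,0],[0.5,0,-1,-0.03,0],[0.5,0,-1,0,0],[0.5,0,-1,0,0],[0.5,0,-1,0,0]]}}

```text
time: 40.25
tool_pos: [0.6749, 0.0849, 0.1479]
eef_rot: [[0.999, 0.048, -0.0], [0.048, -0.999, -0.0], [-0.0, 0.0, -1.0]]
ft_force: [0.2, -2.9, 3.9]
width: 0.0139
```

Call:
{"name": "send_rows", "arguments": {"commands": [[0.5,0,-0.8,0,0],[0.5,0,-0.5,0,0],[0.5,0,-0.2,0,0],[0.5,0,0,0,0],[0.5,0,0,0,0]]}}

```text
time: 40.67
tool_pos: [0.6742, 0.1001, 0.1479]
eef_rot: [[0.999, 0.048, -0.0], [0.048, -0.999, 0.002], [-0.0, -0.002, -1.0]]
ft_force: [0.8, 1.1, 4.2]
width: 0.014
```

Call:
{"name": "send_rows", "arguments": {"commands": [[0.5,0,0,0,0],[0.5,0,0,0,0],[0.5,0,0,0,0],[0.5,0,0,0,0],[0.5,0,0,0,0]]}}

```text
time: 41.08
tool_pos: [0.6743, 0.1001, 0.1479]
eef_rot: [[0.999, 0.048, -0.0], [0.048, -0.999, 0.002], [-0.0, -0.002, -1.0]]
ft_force: [0.0, 3.4, 3.8]
width: 0.014
```

```bash
python3 go.py .6755 .103 .148 2.6
python3 - <<'E'
from h import *
c=Cam("side"); c.crop("s18",180,120,310,250,5)
E
```

```text
t 41.08 pos [0.6743 0.1001 0.1479] yaw 2.78 F [0.03 3.37 3.8 ] w 0.0140 q [-22.  45.  20.  86. -18.  53.   7.] tilt [-0.0002  0.0017]
shift cm (tool axes now) [ 0.14 -0.28 -0.01] turn rad 0.003 (then) | dist cm 0.3
```

View pics/s18.png

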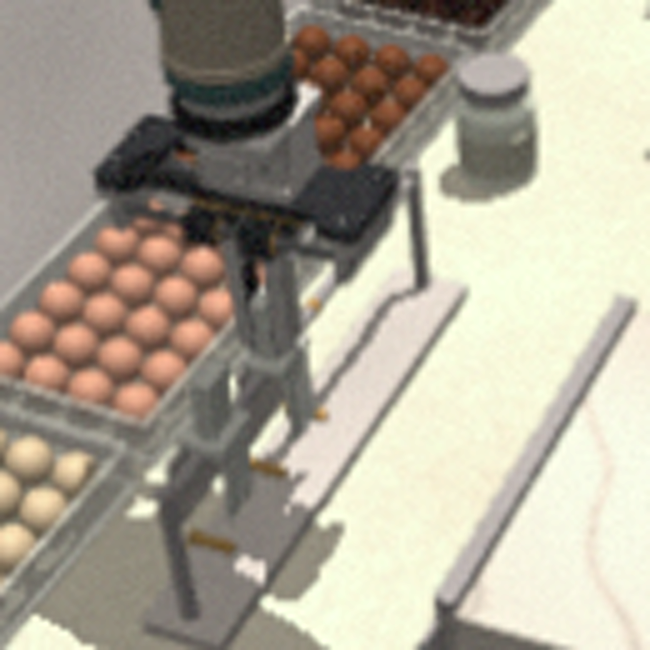

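Call:
{"name": "send_rows", "arguments": {"commands": [[0.5,0,-0.15,-0.08,0],[0.5,0,-0.15,-0.05,0],[0.5,0,0,0,0],[0.5,0,0,0,0],[0.5,0,0,0,0]]}}

```text
time: 41.55
tool_pos: [0.6739, 0.1013, 0.1488]
eef_rot: [[0.999, 0.048, -0.001], [0.048, -0.999, -0.001], [-0.001, 0.001, -1.0]]
ft_force: [0.5, -0.3, -0.5]
width: 0.0139
```

Call:
{"name": "send_rows", "arguments": {"commands": [[2.5,0,0,0,0],[3.5,0,0,0,0],[4,0,0,0,0],[4,0,0,0,0],[4,0,0,0,0]]}}

```text
time: 41.97
tool_pos: [0.6743, 0.1019, 0.1494]
eef_rot: [[0.999, 0.048, 0.0], [0.048, -0.999, 0.0], [0.0, -0.0, -1.0]]
ft_force: [0.8, -0.0, 0.4]
width: 0.0394
```

Call:
{"name": "send_rows", "arguments": {"commands": [[4,0,0,-0.5,0],[4,0,0,-1.5,0],[4,0,0,-2.5,0],[4,0,0,-2.5,0],[4,0,0,-2,0]]}}

```text
time: 42.38
tool_pos: [0.6747, 0.1018, 0.2415]
eef_rot: [[0.999, 0.048, 0.002], [0.048, -0.999, 0.0], [0.002, -0.0, -1.0]]
ft_force: [1.0, 0.9, -0.4]
width: 0.04
```

Call:
{"name": "send_rows", "arguments": {"commands": [[5,0,1,0,0],[5,0,2.5,0,0],[5,-0.5,3,0,0],[5,-0.5,3,0,0],[5,-0.5,3,0,0]]}}

```text
time: 42.8
tool_pos: [0.6645, -0.0254, 0.2387]
eef_rot: [[0.999, 0.048, -0.001], [0.048, -0.999, -0.0], [-0.001, 0.0, -1.0]]
ft_force: [0.1, -0.1, -0.1]
width: 0.0501
```

Call:
{"name": "send_rows", "arguments": {"commands": [[5,-0.8,3,0,0.02],[5,-0.8,3,0,0.02],[5,-0.8,3,0,0.02],[5,-0.8,3,0,0.02],[5,-0.8,3,0,0.02]]}}

```text
time: 43.22
tool_pos: [0.6254, -0.1759, 0.2387]
eef_rot: [[0.999, -0.053, -0.001], [-0.053, -0.999, -0.0], [-0.001, 0.0, -1.0]]
ft_force: [0.5, 0.2, 0.1]
width: 0.0501
```

```bash
python3 go.py .5816 -.3743 .2 -10
cat > tick.py <<'E'
from h import *
c=Cam("side"); c.crop("s19",160,120,290,250,5)
c=Cam("top"); c.crop("c19",200,80,330,160,5)
P,uv,C=c.cloud(225,95,340,140)
a=np.radians(2.6); R=np.array([[np.cos(a),-np.sin(a)],[np.sin(a),np.cos(a)]])
k=(P[:,2]>.155)&(P[:,2]<.18)&(abs(P[:,0]-.67)<.04)
m=np.zeros(c.img.shape[:2],np.uint8); m[uv[k][:,1],uv[k][:,0]]=1
n,l,st,ce=cv2.connectedComponentsWithStats(m)
for i in range(1,n):
    kk=k&(l[uv[:,1],uv[:,0]]==i)
    if kk.sum()<15: continue
    q=P[kk]; b=cv2.minAreaRect((q[:,:2]*1000).astype(np.float32)); print(kk.sum(),np.round(b[0],1),np.round(b[1],1),"rail xy mm",(R.T@(np.array(b[0])-[677.3,63.0])).round(1),np.median(q[:,2]).round(4))
E
python3 tick.py
```

```text
t 43.22 pos [ 0.6254 -0.1759  0.2387] yaw -3.06 F [0.51 0.16 0.07] w 0.0501 q [ -0.  37.  23.  86. -16.  60.  24.] tilt [-0.0009 -0.0001]
shift cm (tool axes now) [-3.31 20.05  3.87] turn rad 0.121 (then) | dist cm 20.7
72 [667.3 176.6] [15.8 25.7] rail xy mm [ -4.9 113.9] 0.1708
61 [664.7  99.2] [13.  24.7] rail xy mm [-11.   36.8] 0.1702
```

View pics/c19.png

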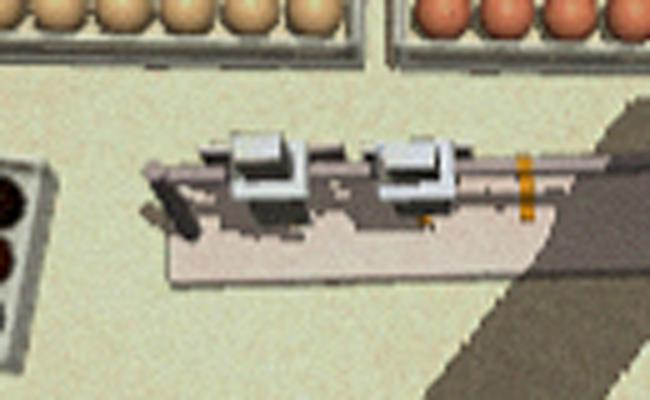

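View pics/s19.png

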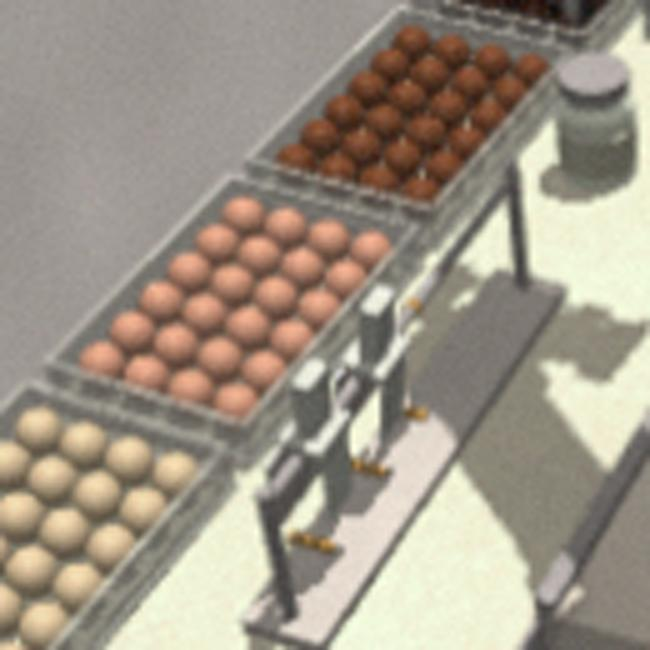

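```bash
cat > tilt.py <<'E'
from h import *
c=Cam("side"); t=Cam("top")
a=np.radians(2.6); R=np.array([[np.cos(a),-np.sin(a)],[np.sin(a),np.cos(a)]])
for c in(c,t):
  P,uv,C=c.cloud(190,80,350,250)
  q=(P[:,:2]-[.6773,.063])@R*1000; z=P[:,2]*1000
  for y0 in(114,38,-20):
    k=(abs(q[:,1]-y0)<16)&(abs(q[:,0])<45)&(z>55)&(z<185)
    print("cam",y0,k.sum())
    for lo in range(60,180,10):
        s=k&(z>=lo)&(z<lo+10)
        if s.sum()>3: print("  z",lo,s.sum(),"x",np.percentile(q[s][:,0],[5,50,95]).round(1),"y",np.percentile(q[s][:,1],[5,95]).round(1))
E
python3 tilt.py
```

```text
cam 114 265
  z 60 23 x [-11.5  15.7  17.7] y [102.2 128. ]
  z 70 21 x [-11.8  -8.9  17. ] y [101.4 126.9]
  z 80 25 x [-12.9 -10.   17. ] y [100.8 127.8]
  z 90 13 x [-13.1 -11.5 -10. ] y [ 99.4 127.7]
  z 100 16 x [-14.7 -12.9  -3.3] y [100.8 127.9]
  z 110 13 x [-15.1 -14.   12.5] y [106.2 129.7]
  z 120 53 x [-16.   -7.7  13.2] y [100.7 129.6]
  z 130 22 x [-8.7 -6.9  3.5] y [103.1 127.5]
  z 140 15 x [-9.6 -6.5  2.5] y [104.9 125.5]
  z 150 19 x [-10.7  -8.2   3.2] y [104.6 126.2]
  z 160 28 x [-11.8  -6.7   2.2] y [102.7 127.3]
  z 170 17 x [-11.4  -3.5   1. ] y [102.4 124.1]
cam 38 204
  z 60 11 x [-7.7 -5.6 19.5] y [30.2 50.4]
  z 70 18 x [-11.6  -7.5  17.8] y [24.9 49.8]
  z 80 10 x [-13.1 -11.   16.5] y [25.2 50. ]
  z 90 9 x [-14.2 -12.9 -10.6] y [27.3 49.6]
  z 100 12 x [-16.  -14.4 -11.4] y [25.7 52. ]
  z 110 13 x [-18.3 -15.4   6.6] y [28.9 52.8]
  z 120 46 x [-17.9  -9.4  11.1] y [24.9 53. ]
  z 130 14 x [-12.   -9.6  -0.8] y [27.9 50. ]
  z 140 16 x [-14.4 -12.7  -4.1] y [25.6 51.5]
  z 150 17 x [-16.6 -12.   -4. ] y [33.5 50.3]
  z 160 34 x [-15.8 -11.5  -3.6] y [2
[... 533 characters left out ...]
  -8.9] y [103.2 124.1]
  z 150 12 x [-11.  -10.1  -0.6] y [101.  122.4]
  z 160 29 x [-11.5 -10.2   0.1] y [101.5 121.6]
  z 170 41 x [-11.7  -5.6   1.1] y [103.3 126. ]
cam 38 179
  z 60 9 x [-9.1 -8.8 -7.5] y [25.4 45.1]
  z 80 11 x [-12.4 -11.8 -11. ] y [24.6 48.9]
  z 100 11 x [-15.  -14.5 -12.8] y [23.6 50.4]
  z 110 5 x [-17.5 -17.  -16.6] y [24.6 43.1]
  z 120 55 x [-17.8 -12.4   7.3] y [23.  52.5]
  z 130 10 x [-12.5 -11.4  -0.3] y [26.7 51.6]
  z 150 12 x [-15.1 -14.5  -6.1] y [24.2 46.1]
  z 160 24 x [-17.  -13.4  -6.3] y [28.6 48.7]
  z 170 35 x [-16.4 -10.2  -5.5] y [25.7 46.7]
cam -20 48
  z 110 34 x [-4.9 -1.7  3.6] y [-34.8  -5.6]
  z 120 14 x [-3.5 -0.4  2.3] y [-33.3 -11.8]
```

Call:
{"name": "send_rows", "arguments": {"commands": [[5,-0.5,3,0,0.03],[5,-0.5,3,0,0.03],[5,-0.5,3,0,0.03],[5,-0.5,3,0,0.03],[5,0,3,0,0]]}}

```text
time: 43.83
tool_pos: [0.5898, -0.3201, 0.2388]
eef_rot: [[0.986, -0.17, -0.001], [-0.17, -0.986, 0.001], [-0.001, -0.001, -1.0]]
ft_force: [-0.1, 0.2, 0.1]
width: 0.0502
```

Call:
{"name": "send_rows", "arguments": {"commands": [[5,0,2.5,0,0],[5,0,1.5,0,0],[5,0,0,1.5,0],[5,0,0,2,0],[5,0,0,1.5,0]]}}

```text
time: 44.25
tool_pos: [0.5838, -0.3583, 0.1877]
eef_rot: [[0.986, -0.169, -0.0], [-0.169, -0.986, 0.002], [-0.0, -0.002, -1.0]]
ft_force: [-0.4, 0.7, -0.7]
width: 0.05
```

Call:
{"name": "send_rows", "arguments": {"commands": [[5,0,0,0,0],[5,0,0,0,0],[5,0,0,0,0],[5,0,0,0,0],[5,0,0,0,0]]}}

```text
time: 44.67
tool_pos: [0.5837, -0.3604, 0.1905]
eef_rot: [[0.985, -0.171, 0.002], [-0.171, -0.985, -0.001], [0.002, 0.001, -1.0]]
ft_force: [0.1, -0.0, 0.1]
width: 0.0499
```

```bash
python3 go.py .5816 -.3743 .135 -10
python3 - <<'E'
from h import *
c=Cam("side"); c.crop("s20",260,80,360,155,8); print(((c.proj([(.5816,-.3743,.112),(.5816,-.3743,.062)])-[260,80])*8).round())
P,uv,C=c.cloud(290,90,340,140); k=(P[:,2]>.085)&(P[:,2]<.118)&(abs(P[:,1]+.374)<.04)&(abs(P[:,0]-.58)<.04); b=P[k]; print(k.sum(),b.min(0),b.max(0))
E
```

```text
t 44.67 pos [ 0.5837 -0.3604  0.1905] yaw -9.82 F [ 0.07 -0.05  0.15] w 0.0499 q [ 17.  43.  24.  83. -19.  58.  35.] tilt [ 0.0018 -0.0009]
shift cm (tool axes now) [0.02 1.4  5.55] turn rad 0.003 (then) | dist cm 5.7
[[456. 359.]
 [456. 444.]]
45 [ 0.57124701 -0.39017318  0.08532284] [ 0.58872845 -0.35919739  0.11415545]
```

View pics/s20.png

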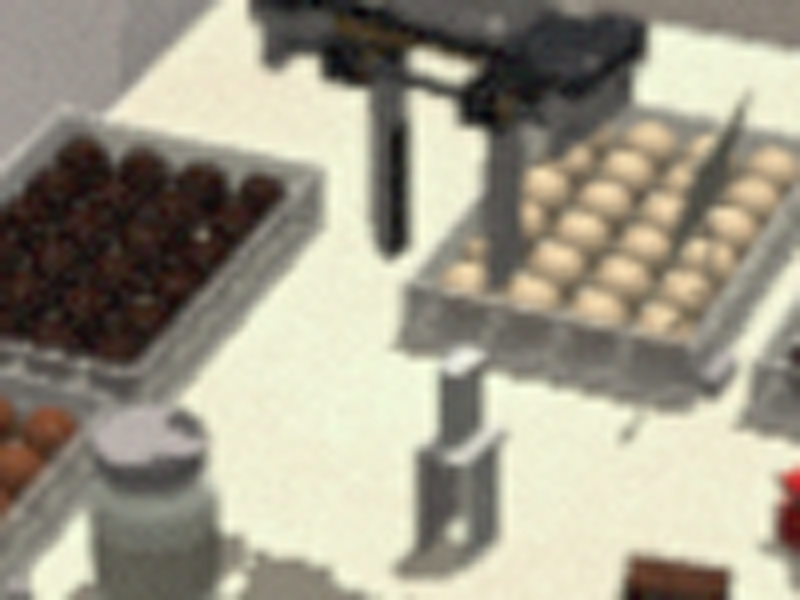

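Call:
{"name": "send_rows", "arguments": {"commands": [[5,0,0.7,1,0],[5,0,0.7,2,0],[5,0,0,2.5,0],[5,0,0,2,0],[5,0,0,1,0]]}}

```text
time: 45.13
tool_pos: [0.5788, -0.3737, 0.101]
eef_rot: [[0.985, -0.172, -0.004], [-0.172, -0.985, 0.002], [-0.004, -0.002, -1.0]]
ft_force: [-0.1, 0.4, 0.2]
width: 0.0499
```

Call:
{"name": "send_rows", "arguments": {"commands": [[5,0,0,0.5,0],[5,0,0,0,0],[5,0,0,0,0],[5,0,0,0,0],[5,0,0,0,0]]}}

```text
time: 45.55
tool_pos: [0.5813, -0.3747, 0.1006]
eef_rot: [[0.985, -0.171, 0.002], [-0.171, -0.985, -0.001], [0.002, 0.001, -1.0]]
ft_force: [0.6, 0.7, 0.1]
width: 0.0501
```

```bash
python3 go.py .5816 -.3743 .0885 -10
```

```text
t 45.55 pos [ 0.5813 -0.3747  0.1006] yaw -9.84 F [0.63 0.7  0.09] w 0.0501 q [ 19.  49.  21.  86. -21.  49.  38.] tilt [ 0.002  -0.0013]
shift cm (tool axes now) [ 0.02 -0.04  1.21] turn rad 0.003 (then) | dist cm 1.2
```

Call:
{"name": "send_rows", "arguments": {"commands": [[5,0,0,0.6,0],[5,0,0,0.5,0],[5,0,0,0.1,0],[3,0,0,0,0],[2,0,0,0,0]]}}

```text
time: 45.97
tool_pos: [0.5804, -0.374, 0.087]
eef_rot: [[0.985, -0.171, -0.0], [-0.171, -0.985, 0.0], [-0.0, -0.0, -1.0]]
ft_force: [-0.0, -0.2, 0.3]
width: 0.0401
```

Call:
{"name": "send_rows", "arguments": {"commands": [[0.5,0,0,0,0],[0.5,0,0,0,0],[0.5,0,0,0,0],[0.5,0,0,0,0],[0.5,0,0,0,0]]}}

```text
time: 46.38
tool_pos: [0.5808, -0.3743, 0.0874]
eef_rot: [[0.985, -0.171, 0.001], [-0.171, -0.985, -0.0], [0.001, 0.0, -1.0]]
ft_force: [0.8, 0.1, 0.7]
width: 0.0137
```

Call:
{"name": "send_rows", "arguments": {"commands": [[0.5,0,0,0,0],[0.5,0,0,0,0],[0.5,0,0,0,0],[0.5,0,0,0,0],[0.5,0,0,0,0]]}}

```text
time: 46.8
tool_pos: [0.5808, -0.3742, 0.0875]
eef_rot: [[0.985, -0.171, 0.0], [-0.171, -0.985, -0.0], [0.001, 0.0, -1.0]]
ft_force: [1.7, 0.2, 1.1]
width: 0.0135
```

Call:
{"name": "send_rows", "arguments": {"commands": [[0.5,0,0,-1.5,0],[0.5,0,0,-3,0],[0.5,0,0,-3.5,0],[0.5,0,0,-3.5,0],[0.5,0,0,-3,0]]}}

```text
time: 47.22
tool_pos: [0.5802, -0.3741, 0.234]
eef_rot: [[0.985, -0.171, -0.0], [-0.171, -0.985, -0.0], [-0.0, 0.0, -1.0]]
ft_force: [0.3, 0.1, -1.6]
width: 0.0138
```

```bash
python3 go.py .6821 -.0569 .235 2.6
```

```text
t 47.22 pos [ 0.5802 -0.3741  0.234 ] yaw -9.87 F [ 0.29  0.09 -1.56] w 0.0138 q [ 18.  41.  24.  79. -18.  63.  35.] tilt [-0.0004 -0.0001]
shift cm (tool axes now) [  4.6 -33.   -0.1] turn rad -0.218 (then) | dist cm 33.3
```

Call:
{"name": "send_rows", "arguments": {"commands": [[0.5,0.2,-1.5,0,0],[0.5,0.4,-3,0,0],[0.5,0.4,-3,0,0],[0.5,0.4,-3,0,0],[0.5,0.4,-3,0,0]]}}

```text
time: 47.63
tool_pos: [0.6209, -0.242, 0.2311]
eef_rot: [[0.985, -0.171, -0.002], [-0.171, -0.985, 0.001], [-0.002, -0.001, -1.0]]
ft_force: [0.3, -0.6, -0.5]
width: 0.014
```

Call:
{"name": "send_rows", "arguments": {"commands": [[0.5,0.4,-3,0,0],[0.5,0.4,-3,0,0],[0.5,0.4,-3,0,0],[0.5,0.4,-3,0,0],[0.5,0.4,-3,0,0]]}}

```text
time: 48.05
tool_pos: [0.6662, -0.0976, 0.231]
eef_rot: [[0.985, -0.171, -0.002], [-0.171, -0.985, 0.001], [-0.003, -0.0, -1.0]]
ft_force: [0.2, 0.7, -0.9]
width: 0.0141
```

Call:
{"name": "send_rows", "arguments": {"commands": [[0.5,0.4,-2.5,0,0],[0.5,0.4,-2,0,-0.1],[0.5,0,0,0,-0.12],[0.5,0,0,0,0],[0.5,0,0,0,0]]}}

```text
time: 48.47
tool_pos: [0.6815, -0.0571, 0.2313]
eef_rot: [[0.999, 0.045, -0.002], [0.045, -0.999, -0.0], [-0.002, 0.0, -1.0]]
ft_force: [-0.2, -0.2, -1.3]
width: 0.0133
```

Call:
{"name": "send_rows", "arguments": {"commands": [[0.5,0,0,0.5,0],[0.5,0,0,1,0],[0.5,0,0,0.5,0],[0.5,0,0,0,0],[0.5,0,0,0,0]]}}

```text
time: 48.88
tool_pos: [0.6818, -0.0572, 0.2114]
eef_rot: [[0.999, 0.047, -0.002], [0.047, -0.999, 0.0], [-0.002, -0.0, -1.0]]
ft_force: [0.1, 0.5, -1.7]
width: 0.014
```

```bash
python3 go.py .682 -.0569 .155 2.6
```

```text
t 48.88 pos [ 0.6818 -0.0572  0.2114] yaw 2.68 F [ 0.13  0.5  -1.75] w 0.0140 q [ -9.  41.  22.  82. -16.  60.  18.] tilt [-0.0016  0.    ]
shift cm (tool axes now) [ 0.03 -0.03  5.64] turn rad 0.001 (then) | dist cm 5.6
```

Call:
{"name": "send_rows", "arguments": {"commands": [[0.5,0,0,0.7,0],[0.5,0,0,1.3,0],[0.5,0,0,1.5,0],[0.5,0,0,1.3,0],[0.5,0,0,0.7,0]]}}

```text
time: 49.3
tool_pos: [0.6815, -0.0567, 0.1553]
eef_rot: [[0.999, 0.048, -0.002], [0.048, -0.999, 0.0], [-0.002, -0.0, -1.0]]
ft_force: [-0.1, 0.8, -1.4]
width: 0.0137
```

Call:
{"name": "send_rows", "arguments": {"commands": [[0.5,0,0,0,0],[0.5,0,0,0,0],[0.5,0,0,0,0],[0.5,0,0,0,0],[0.5,0,0,0,0]]}}

```text
time: 49.72
tool_pos: [0.6829, -0.057, 0.1581]
eef_rot: [[0.999, 0.048, 0.001], [0.048, -0.999, -0.0], [0.001, 0.0, -1.0]]
ft_force: [0.7, 1.5, -0.8]
width: 0.0137
```

```bash
python3 go.py .682 -.0569 .148 2.6
python3 - <<'E'
from h import *
c=Cam("side"); c.crop("s21",200,100,330,230,5)
E
```

```text
t 49.72 pos [ 0.6829 -0.057   0.1581] yaw 2.75 F [ 0.66  1.47 -0.81] w 0.0137 q [ -9.  44.  20.  85. -18.  54.  20.] tilt [ 0.0015 -0.0001]
shift cm (tool axes now) [-0.09 -0.01  1.01] turn rad 0.003 (then) | dist cm 1.0
```

View pics/s21.png

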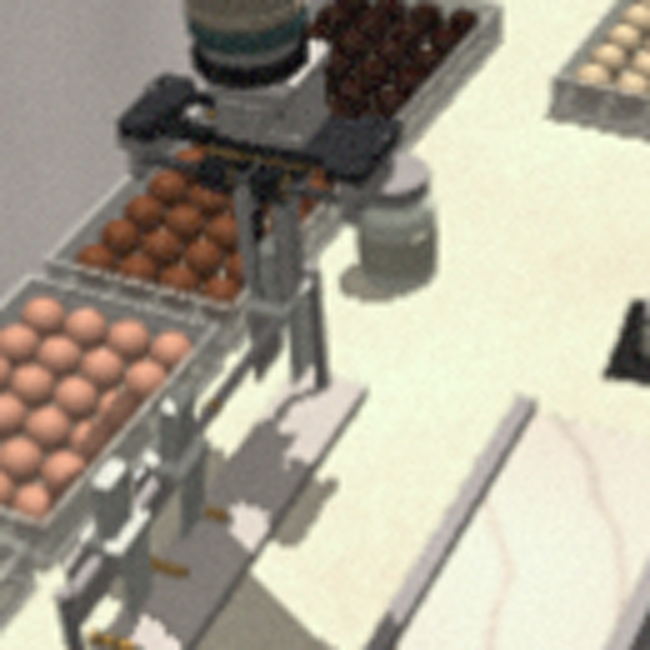

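Call:
{"name": "send_rows", "arguments": {"commands": [[0.5,-0.05,0,0.5,0],[0.5,0,0,0.3,0],[0.5,0,0,0.15,0],[0.5,0,0,0,0],[0.5,0,0,0,0]]}}

```text
time: 50.18
tool_pos: [0.6818, -0.0569, 0.1475]
eef_rot: [[0.999, 0.048, -0.0], [0.048, -0.999, 0.0], [-0.0, -0.0, -1.0]]
ft_force: [1.1, -0.3, -0.3]
width: 0.0142
```

Call:
{"name": "send_rows", "arguments": {"commands": [[0.5,0,0,0,0],[0.5,0,0,0,0],[0.5,0,0,0,0],[0.5,0,0,0,0],[0.5,0,0,0,0]]}}

```text
time: 50.6
tool_pos: [0.6819, -0.0569, 0.1477]
eef_rot: [[0.999, 0.048, -0.0], [0.048, -0.999, 0.0], [-0.0, -0.0, -1.0]]
ft_force: [0.2, -0.2, -1.3]
width: 0.0136
```

Call:
{"name": "send_rows", "arguments": {"commands": [[0.5,0,-0.4,0,0],[0.5,0,-0.6,0,0],[0.5,0,-0.8,0,0],[0.5,0,-0.8,0,0],[0.5,0,-0.8,0,0]]}}

```text
time: 51.02
tool_pos: [0.6802, -0.0213, 0.1477]
eef_rot: [[0.999, 0.049, -0.0], [0.049, -0.999, 0.001], [-0.0, -0.001, -1.0]]
ft_force: [0.8, 0.5, -0.7]
width: 0.0139
```

Call:
{"name": "send_rows", "arguments": {"commands": [[0.5,0,-0.8,0,0],[0.5,0,-0.8,0,0],[0.5,0,-0.8,0,0],[0.5,0,-0.8,0,0],[0.5,0,-0.8,0,0]]}}

```text
time: 51.43
tool_pos: [0.6783, 0.0179, 0.1478]
eef_rot: [[0.999, 0.048, -0.0], [0.048, -0.999, 0.0], [-0.0, -0.0, -1.0]]
ft_force: [1.4, 0.2, -1.5]
width: 0.0138
```

```bash
python3 go.py .6782 .043 .148 2.6
```

```text
t 51.43 pos [0.6783 0.0179 0.1478] yaw 2.76 F [ 1.42  0.17 -1.54] w 0.0138 q [-15.  45.  21.  86. -18.  52.  14.] tilt [-0.  0.]
shift cm (tool axes now) [ 0.11 -2.51 -0.02] turn rad 0.003 (then) | dist cm 2.5
```

Call:
{"name": "send_rows", "arguments": {"commands": [[0.5,0.02,-0.8,0,0],[0.5,0.02,-0.7,0,0],[0.5,0.02,-0.5,0,0],[0.5,0.02,-0.3,0,0],[0.5,0,-0.1,0,0]]}}

```text
time: 51.85
tool_pos: [0.678, 0.0418, 0.1477]
eef_rot: [[0.999, 0.049, -0.0], [0.049, -0.999, 0.0], [-0.0, -0.0, -1.0]]
ft_force: [0.8, 0.3, -0.6]
width: 0.0136
```

Call:
{"name": "send_rows", "arguments": {"commands": [[0.5,0,0,0,0],[0.5,0,0,0,0],[0.5,0,0,0,0],[0.5,0,0,0,0],[0.5,0,0,0,0]]}}

```text
time: 52.27
tool_pos: [0.678, 0.0406, 0.1478]
eef_rot: [[0.999, 0.047, -0.0], [0.047, -0.999, -0.0], [-0.0, 0.0, -1.0]]
ft_force: [-0.6, -0.3, -0.7]
width: 0.0134
```

```bash
python3 go.py .6782 .043 .148 2.6
```

```text
t 52.27 pos [0.678  0.0406 0.1478] yaw 2.71 F [-0.64 -0.26 -0.75] w 0.0134 q [-17.  45.  21.  86. -18.  52.  12.] tilt [-0.     -0.0001]
shift cm (tool axes now) [ 0.03 -0.24 -0.02] turn rad 0.002 (then) | dist cm 0.2
```

Call:
{"name": "send_rows", "arguments": {"commands": [[0.5,0,-0.2,0,0],[0.5,0,0,0,0],[0.5,0,0,0,0],[0.5,0,0,0,0],[0.5,0,0,0,0]]}}

```text
time: 52.68
tool_pos: [0.6779, 0.043, 0.1478]
eef_rot: [[0.999, 0.048, 0.0], [0.048, -0.999, -0.0], [0.0, 0.0, -1.0]]
ft_force: [0.0, 0.1, -1.4]
width: 0.0136
```

Call:
{"name": "send_rows", "arguments": {"commands": [[2.5,0,0,0,0],[3.5,0,0,0,0],[4,0,0,0,0],[4,0,0,0,0],[4,0,0,0,0]]}}

```text
time: 53.1
tool_pos: [0.678, 0.043, 0.1479]
eef_rot: [[0.999, 0.048, 0.0], [0.048, -0.999, 0.0], [0.0, -0.0, -1.0]]
ft_force: [1.1, -0.2, 0.7]
width: 0.0398
```

Call:
{"name": "send_rows", "arguments": {"commands": [[4,0,0,-0.5,0],[4,0,0,-1.5,0],[4,0,0,-2.5,0],[4,0,0,-2.5,0],[4,0,0,-2,0]]}}

```text
time: 53.52
tool_pos: [0.6783, 0.0428, 0.24]
eef_rot: [[0.999, 0.048, 0.002], [0.048, -0.999, -0.0], [0.002, 0.0, -1.0]]
ft_force: [-0.3, -0.0, 0.5]
width: 0.0396
```

Call:
{"name": "send_rows", "arguments": {"commands": [[5,0,0,-1,0],[5,0,2.5,0,0],[5,-0.5,3,0,0],[5,-0.5,3,0,0],[5,-0.5,3,0,0]]}}

```text
time: 53.93
tool_pos: [0.6679, -0.0735, 0.2475]
eef_rot: [[0.999, 0.049, -0.001], [0.049, -0.999, 0.0], [-0.001, -0.0, -1.0]]
ft_force: [-0.1, -0.8, -0.4]
width: 0.05
```

Call:
{"name": "send_rows", "arguments": {"commands": [[5,-0.8,3,0,0],[5,-0.8,3,0,0],[5,-0.8,3,0,0],[5,-0.8,3,0,0],[5,-0.8,3,0,0]]}}

```text
time: 54.35
tool_pos: [0.6349, -0.2256, 0.2474]
eef_rot: [[0.999, 0.048, -0.001], [0.048, -0.999, 0.0], [-0.001, -0.0, -1.0]]
ft_force: [0.5, 0.7, 0.5]
width: 0.0503
```

```bash
python3 go.py; python3 tick.py; python3 tilt.py | sed -n 1,45p
python3 - <<'E'
from h import *
c=Cam("side"); c.crop("s22",200,100,400,250,4)
P,uv,C=c.cloud(290,120,400,180)
k=(P[:,2]>.036)&(P[:,2]<.048)&(abs(P[:,0]-.43)<.1)&(abs(P[:,1]+.28)<.1); print(cv2.minAreaRect((P[k][:,:2]*1000).astype(np.float32)))
k=(P[:,2]>.086)&(P[:,2]<.098)&(abs(P[:,0]-.43)<.1)&(abs(P[:,1]+.28)<.1); print(cv2.minAreaRect((P[k][:,:2]*1000).astype(np.float32)))
E
```

```text
t 54.35 pos [ 0.6349 -0.2256  0.2474] yaw 2.75 F [0.46 0.69 0.55] w 0.0503 q [  5.  39.  22.  81. -16.  63.  33.] tilt [-0.0007  0.0004]
73 [667.6 176.7] [14.7 25.5] rail xy mm [ -4.6 114. ] 0.171
69 [670.7  40.8] [12.7 25.5] rail xy mm [ -7.6 -21.9] 0.1709
64 [664.8  99. ] [12.8 25.4] rail xy mm [-10.9  36.6] 0.1701
cam 114 264
  z 60 21 x [-11.6  -9.1  17.5] y [100.8 128.2]
  z 70 26 x [-12.3  14.1  16.7] y [101.2 127.2]
  z 80 20 x [-12.1  -9.3  17. ] y [ 99.9 128.1]
  z 90 12 x [-14.  -12.4 -11. ] y [100.5 123. ]
  z 100 17 x [-14.5 -12.9  -4.5] y [ 99.9 128.4]
  z 110 17 x [-15.7 -13.2   0.8] y [ 99.2 128.6]
  z 120 48 x [-15.5  -8.   13.3] y [100.7 129.5]
  z 130 23 x [-8.6 -5.7  5.1] y [102.2 127.3]
  z 140 15 x [-9.2 -6.2  3.6] y [109.4 125.9]
  z 150 20 x [-10.1  -7.    0.3] y [104.4 126.7]
  z 160 27 x [-11.6  -6.7   1.6] y [102.5 128. ]
  z 170 17 x [-10.9  -4.3   1.3] y [104.4 124. ]
cam 38 211
  z 60 15 x [-9.  -6.  19.9] y [23.4 48.3]
  z 70 16 x [-11.   -8.7  18.6] y [23.6 50.5]
  z 80 12 x [-12.2 -10.5  15.3] y [26.1 51.6]
  z 90 9 x [-14.7 -12.3 -11.2] y [25.6 51.9]

[... 731 characters left out ...]
30 21 x [-12.1  -8.5   0.8] y [-29.5  -8. ]
  z 140 12 x [-13.2 -10.3  -2. ] y [-27.3  -7.5]
  z 150 17 x [-13.5 -12.   -0.8] y [-32.6  -7.9]
  z 160 27 x [-14.4  -9.2  -2.1] y [-34.2  -9.6]
  z 170 10 x [-14.1  -5.6  -3.9] y [-27.4 -10.8]
cam 114 228
  z 60 11 x [-12.4 -11.5 -10. ] y [ 99.3 125.6]
  z 70 10 x [-12.9 -11.9 -10.9] y [102.4 126.8]
  z 80 10 x [-13.7 -13.1 -11.1] y [ 99.5 124.3]
  z 90 7 x [-14.6 -14.3 -13.9] y [103.9 121.4]
  z 100 11 x [-15.2 -14.5 -13.9] y [ 99.6 125.4]
((402.73516845703125, -294.41876220703125), (180.63494873046875, 78.16697692871094), 32.46598434448242)
((431.0623779296875, -276.89617919921875), (47.962135314941406, 29.219133377075195), 12.941494941711426)
```

View pics/s22.png

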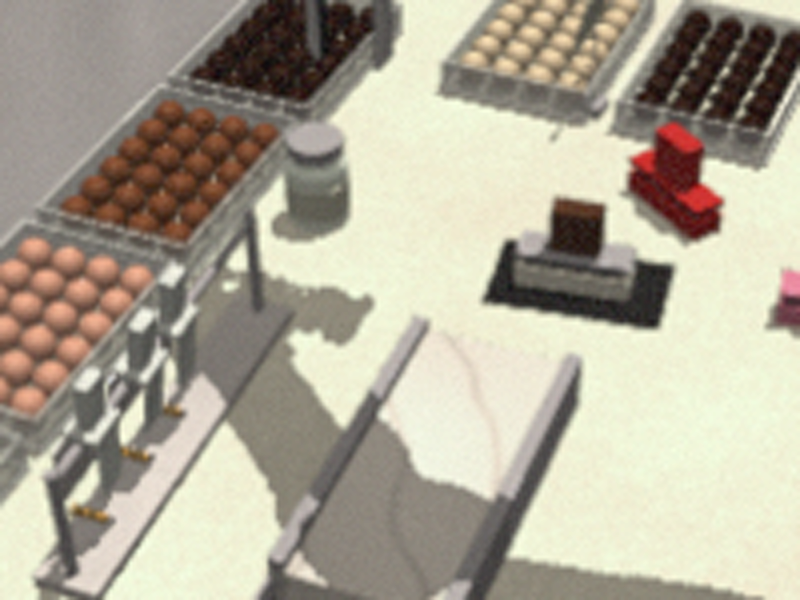

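View pics/s19.png

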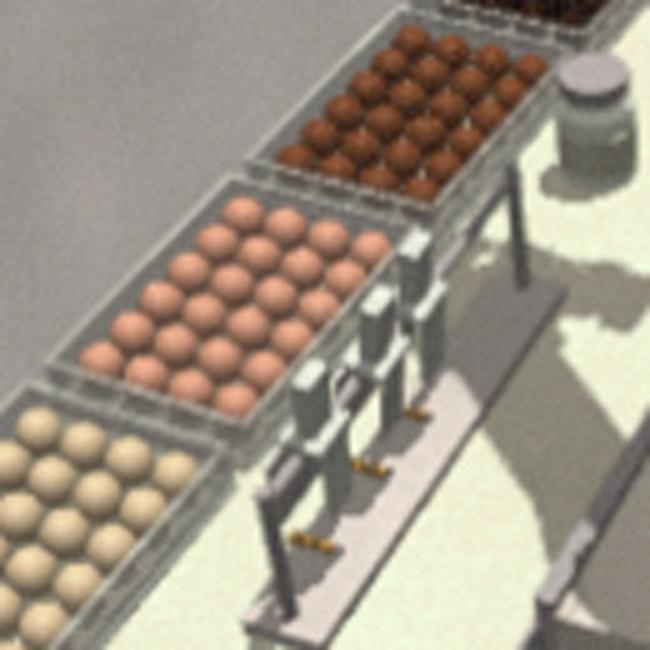

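Call:
{"name": "send_rows", "arguments": {"commands": [[5,0,0,0,0],[5,0,0,0,0],[5,0,0,0,0],[5,0,0,0,0],[5,0,0,0,0]]}}

```text
time: 55.02
tool_pos: [0.6359, -0.2237, 0.2477]
eef_rot: [[0.999, 0.049, -0.0], [0.049, -0.999, 0.0], [0.0, -0.0, -1.0]]
ft_force: [-0.6, 0.5, 0.0]
width: 0.0498
```

```bash
python3 tick.py; python3 - <<'E'
from h import *
c=Cam("side"); im=c.img.copy(); cv2.imwrite("pics/s23.png",np.clip(im*1.4,0,255).astype(np.uint8))
E
```

```text
75 [667.4 176.6] [14.3 25.5] rail xy mm [ -4.8 113.9] 0.1709
68 [670.7  40.4] [25.5 13.6] rail xy mm [ -7.6 -22.2] 0.1703
62 [664.5  98.9] [13.3 24.6] rail xy mm [-11.2  36.5] 0.1703
```

View pics/s23.png

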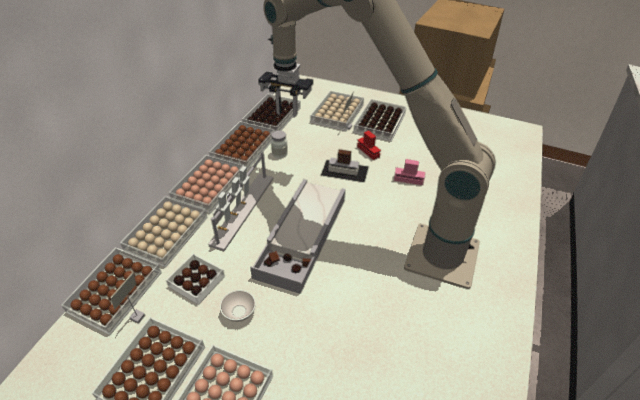

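The side picture shows three tickets on the rail around (240,195), the scraper on its mat at (345,163) and all five pieces in the tray near (287,260). The jar, sampler and bowl look undisturbed. Handing in.

```bash
python3 -c "
from workcell import env
print(env.finish_job())"
```

```text
the job is handed in; nothing more can be done
None
```

I wiped all five chocolate pieces into the catch tray in one stroke, stood the scraper back on its mat and hung all three tickets. I handed the job in at about 55 s, with everything let go. The hand-in gives no verdict.

- **Stroke:** the handle stayed about 4 mm down, with 6.6–7.7 N upward on the wrist, from y ≈ -127 mm to +132 mm of the slab at about 60 mm/s.
- **Pieces:** all five are in the tray, seen in both cameras. One lies on another and two stand on edge. By my estimate their undersides are still below the 34 mm limit.
- **Scraper:** its grip measures about 4 mm from the mat's centre.
- **Tickets:** measured at the neck in the rail frame, every one is within the 12 mm allowed:

| Ticket | Measured y (mm) | Mark y (mm) |
|---|---|---|
| Wide | 113.9 | 115 |
| Medium | 36.5 | 40 |
| Narrow | -22.2 | -20 |

- **Tilt:** the tickets do not hang quite plumb. They lean about 0.08, 0.17 and 0.1–0.15 rad (wide, medium, narrow), against a limit of 0.3. They did not move between my last two looks.
- **Medium ticket:** it was dragged along the bar with about 5 N of unwanted downward pressure. I eased that off before letting go.
- **Bystanders:** the jar, sampler box and bowl look unmoved in the last picture. I did not measure their positions.

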